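Exchange the tool in the bottom layer of an instrument tray

ROBOT

A 6-joint arm with a two-finger parallel gripper is mounted at the origin on a cart in front of the work surface, level with it; the furniture and walls round the work are solid. World frame = base frame: x ahead of the robot, y to its left, z up, the work surface at z = 0. Lengths are in mm, angles in rad, forces in N, time in s.
With the tool pointing down it reaches from about 300 to 775 mm from the base axis. Payload 14.6 kg.
Tool frame: the origin (TCP) lies at the very end of the fingers, on their centre line; the grasp point (between the pads) lies 19 mm behind it; z points along the fingers, y is the direction in which the jaws open and shut (so a half turn about z gives the same grasp; the last joint's range is limited). The gripper opens to 94 mm and grips with 3 to 60 N. Pads are 16 mm wide; open, the fingers measure 119 mm over their backs; the gripper's body (75 mm by 177 mm) begins 78 mm behind the grasp point.
Start: joints at [1.058, 0.3, 1.521, -0, 1.321, -0.067], TCP at [237.145, 496.237, 205.446] pointing down, gripper open.
Joint ranges: [-3.03, 3.03], [-0.79, 2.21], [0.23, 2.52], [-1.04, 4.18], [0, 3.07], [-2.55, 2.55]. Speed limits (rad/s): [2.22, 2.22, 2.57, 3.14, 3.14, 3.14].

INTERFACE

Orientations are given as [roll, pitch, yaw] about the fixed x, y, z axes, in that order (R = Rz(yaw) Ry(pitch) Rx(roll)).
In Python, from cell import manip gives the robot as it stands.
- The arm moves only by the shell command python3 -m pendant 'ROWS' [FORCE]. ROWS is JSON, a list of rows, each an object with "claw": the finger opening in m, from 0 to 0.094; "delta_pos": the shift along the tool's x, y, z in m, a list of three; "rotation": the turn, a rotation vector about the tool's x, y, z in rad, a list of three. A call has 1 to 10 rows; each row is the pose to reach, as a shift and turn from the pose measured when the call began, along the tool's axes at that moment; what a row does not reach only later rows make up. A row lasts 1/8 s, in which the tool goes at most 62.5 mm and 10.7 degrees, less where a joint would pass 70% of its speed; a pose out of reach is approached as far as the arm can. A call with a gripper value outside its range is refused whole. The fingers move at their own pace and stop on an object; FORCE is the grip in N (left out, the last holds). Time passes only in rows, so rows that repeat a pose let the fingers close. It gives the time, the measured TCP pose, the force and the opening at its end, in the units of the state.
- manip.read_state(): the state, without advancing time (a new reading comes with each control period).
- manip.camera(name): name is "side" or "top" or "wrist"; returns the picture (384x512x3 uint8, red, green, blue); there is no depth.
- manip.camera_model(name): a dict with "fx", "fy", "cx", "cy" (pixels), "cam_to_world" (4x4, takes a point from camera to world coordinates); the wrist camera has in their place "T_tool_cam" (4x4, takes a point from camera to tool coordinates, whose origin is the TCP and whose axes are the flange's). Camera axes: x right, y up, looking along -z (the intrinsics and any distortion apply to the point x, -y, -z); pixel columns grow to the right and rows downward; lengths in mm; the calibration is good to about 2 mm. A picture is of the moment at which its call begins: read the wrist's pose just before it. camera_model takes no time and is no camera call.
- manip.sign_off(): hands the job in, once; it reports no verdict.
The state is a dict: "clock": time; "joints": joint angles; "qd": joint speeds; "effort": joint torques, N m; "eef_pos": TCP position; "eef_rot": TCP orientation; "wrist_force": force on the tool from outside, world axes, zero at the start; "moment": the same for the moment, N m; "finger_gap": finger opening in mm.
Only numpy, scipy, OpenCV 4.12 (cv2) and the standard library are available. Lean on these libraries where they do the work, as an engineer would, in place of code of your own. Each camera call takes 0.05 s, during which the arm holds its last target.

TASK

In the bottom layer of the grey instrument tray lies the black pen tool, where the steel forceps belong: first lay the brush and the marker, which lie across above it, aside on the cork mat. Then lay the pen tool flat in the yellow tray, and the forceps in its place, centred in the low green cradles. Last put the brush and the marker back across the top, each just where and the same way round as it lay at the start, and do not disturb the roll of tape or the beaker.

Things in the scene. Friction and masses are not known exactly. Their poses are not given: they have to be found in the camera images.
- blue_brush: Blue-handled brush, 176 mm long, 16 wide and high, 50 g. Origin: underside, mid length; y along it to the blue free end, x across. Solid only from y = -32 to +88 mm (bristles cannot be touched); grip and balance at y = +28, midway between its saddles. Starts across the instrument tray on one pair of tall saddles (which varies), its y along the tray's +x, underside 46 mm above the desk.
- red_marker: Marker pen, white with red cap, 136 mm long, solid part 12 mm wide, 13 high, 12 g. Origin: underside, mid length; y along it to the white end, x across. Solid only from y = -19 to +68 mm; grip and balance at y = +25, midway between its saddles. Starts across the instrument tray on the other pair of tall saddles, its y along the tray's +x, underside 46 mm above the desk.
- black_pen_tool: Slim black pen tool, 136 mm long, 17 wide and high, 60 g. Origin: underside, mid length (grip it there); y along it, x across. Starts in the low cradles of the instrument tray, along the tray's y, underside 14 mm above the desk, below the brush and the marker.
- steel_forceps: Fine steel forceps lying flat, 120 mm long, 14 wide, 9 high, 22 g, rigid. Origin: underside, mid length (grip it there); y along it, x across. Starts on the desk behind the instrument tray.
- instrument_tray: Fixed grey tray 144 (x) x 190 mm (y), walls 20 high, floor 4; origin: centre of underside, on the desk. Green holders: low cradles at x 0, y +-40 (12 long) take a tool along y, underside 14 above desk, trough 26 wide flaring to 38, top 27. Tall saddles at x +-33 (8 thick), y +-52: each pair of one y takes a tool along x, underside 46, notch 22 wide flaring to 36, top 59. Fingers fit at |y|<30, |x|<28.
- cork_mat: Speckled tan cork mat, fixed flat plate 130 (x) x 200 mm (y), 3 mm thick. Origin: centre of its underside, on the desk. Side area for brush and marker, which fit side by side along its y. It and the yellow tray are on either side of the instrument tray; which side varies.
- yellow_tray: Yellow open tray, fixed, 104 (x) x 182 mm (y) outside, walls 4 mm thick and 15 high, floor 4 thick. Origin: centre of its underside, on the desk. The black pen tool goes inside it, along its y.
- green_tape: Green roll of tape, lying, 72 mm across, 19 mm high; loose, not to be disturbed. Origin: centre of its underside.
- beaker: White plastic beaker, 66 mm across, 77 mm high; stands loose, not to be disturbed. Origin: centre of its underside.

How it is judged:
By the outcome, as a careful person would: the job done as asked, in the order asked, and still so for the second after the job is handed in, with the robot touching nothing.
It also fails if it takes over 133 s, if anything falls off the work surface, if the arm or the gripper's body presses on something with over 40 N, if the wrist force passes 120 N, or if a joint passes its speed limit or range.

## Working session

There is one attempt and no reset: what is moved stays moved. The work goes in short steps, Python scripts to look and compute and a shell command to move; the robot and the scene stay as the last step left them, time stands still between calls to the robot, and variables do not carry over. Pictures are saved under pics/ and viewed, and the job is handed in when it is done.

```bash
mkdir -p pics; ls
python3 - <<'E'
from cell import manip
import cv2,numpy as np
s=manip.read_state(); print(s)
for n in ["side","top","wrist"]:
    im=manip.camera(n); cv2.imwrite(f"pics/{n}0.png",im[:,:,::-1])
    m=manip.camera_model(n); print(n,{k:(np.round(v,4).tolist() if not isinstance(v,str) else v) for k,v in m.items()})
E
```

```text
pics
{'clock': 0.0, 'joints': array([ 1.05843191e+00,  3.00495683e-01,  1.52159580e+00, -9.03892837e-06,
        1.32070883e+00, -6.66498658e-02]), 'qd': array([ 1.71015202e-03, -1.43832122e-03,  1.50087974e-03,  9.92575181e-05,
        1.14854061e-03,  3.79869597e-05]), 'effort': array([-6.82672344e-04, -5.31815636e+01, -3.52731371e+01,  7.06981332e-02,
        2.45117967e-02, -6.34470712e-05]), 'eef_pos': array([237.00224886, 496.01458834, 204.86662433]), 'eef_rot': array([-3.14038709e+00, -7.16951483e-05,  2.69588030e+00]), 'wrist_force': array([-0.80461538,  0.65564862, -0.25481261]), 'moment': array([ 3.48717977e-02,  9.86810499e-05, -1.30977633e-02]), 'finger_gap': 93.94088388398755}
side {'fx': 409.9214, 'fy': 409.9214, 'cx': 255.1122, 'cy': 193.6651, 'cam_to_world': [[0.9832, 0.0984, -0.1539, 455.2946], [-0.1806, 0.3962, -0.9002, -592.3772], [-0.0276, 0.9129, 0.4073, 423.1409], [0.0, 0.0, 0.0, 1.0]]}
top {'fx': 469.9815, 'fy': 469.9815, 'cx': 254.698, 'cy': 187.4598, 'cam_to_world': [[0.0029, 0.9935, -0.114, 482.7177], [-0.9996, 0.0062, 0.0285, 177.7572], [0.029, 0.1139, 0.9931, 985.5349], [0.0, 0.0, 0.0, 1.0]]}
wrist {'fx': 291.1204, 'fy': 291.1204, 'cx': 251.1433, 'cy': 194.2433, 'T_tool_cam': [[-0.0007, 0.9738, 0.2275, 64.7318], [1.0, 0.0007, -0.0002, 0.1476], [-0.0004, 0.2275, -0.9738, -179.5895], [0.0, 0.0, 0.0, 1.0]]}
```

View pics/top0.png

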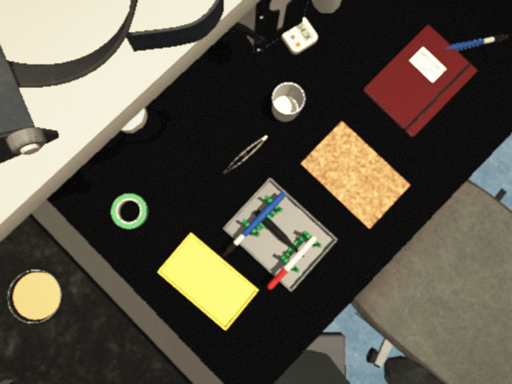

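View pics/side0.png

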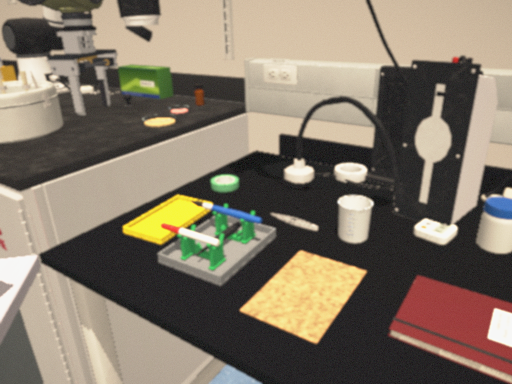

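View pics/wrist0.png

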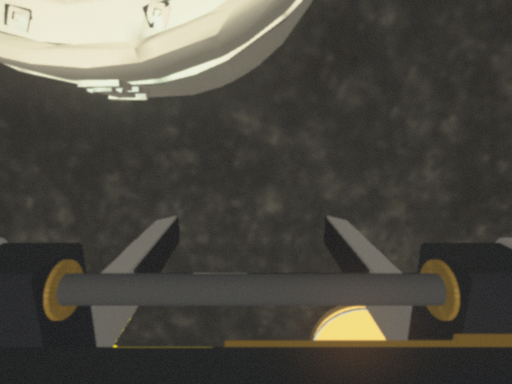

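```bash
cat > h.py <<'E'
import numpy as np,cv2
from cell import manip
def ray(model,uv,T=None):
    T=np.array(model["cam_to_world"]) if T is None else T
    uv=np.atleast_2d(np.asarray(uv,float))
    d=np.c_[(uv[:,0]-model["cx"])/model["fx"],-(uv[:,1]-model["cy"])/model["fy"],-np.ones(len(uv))]
    return T[:3,3],d@T[:3,:3].T
def onz(model,uv,z,T=None):
    o,d=ray(model,uv,T); t=(z-o[2])/d[:,2]; return o+d*t[:,None]
def proj(model,P,T=None):
    T=np.array(model["cam_to_world"]) if T is None else T
    p=(np.atleast_2d(P)-T[:3,3])@T[:3,:3]
    return np.c_[model["cx"]+model["fx"]*p[:,0]/-p[:,2], model["cy"]-model["fy"]*p[:,1]/-p[:,2]]
from scipy.spatial.transform import Rotation as Ro
def tool(s):
    T=np.eye(4); T[:3,:3]=Ro.from_euler('xyz',s["eef_rot"]).as_matrix(); T[:3,3]=s["eef_pos"]; return T
def wristT(s): return tool(s)@np.array(manip.camera_model("wrist")["T_tool_cam"])
E
python3 - <<'E'
from h import *
im=cv2.imread("pics/top0.png"); m=manip.camera_model("top")
c=cv2.resize(im[160:345,100:430],None,fx=2.4,fy=2.4,interpolation=cv2.INTER_CUBIC); cv2.imwrite("pics/topcrop.png",c)
hsv=cv2.cvtColor(im,cv2.COLOR_BGR2HSV)
def comps(mask,name,zs,amin=30):
    mask=cv2.morphologyEx(mask,cv2.MORPH_CLOSE,np.ones((3,3),np.uint8))
    n,l,st,ce=cv2.connectedComponentsWithStats(mask)
    for i in range(1,n):
        if st[i,4]<amin: continue
        cs,_=cv2.findContours((l==i).astype(np.uint8),cv2.RETR_EXTERNAL,cv2.CHAIN_APPROX_NONE)
        P=onz(m,cs[0][:,0,:],zs)[:,:2].astype(np.float32)
        (cx,cy),(w,h),a=cv2.minAreaRect(P)
        print(name,"px",ce[i].round(1),"area",st[i,4],"rect world",round(cx,1),round(cy,1),"size",round(w,1),round(h,1),"ang",round(a,1))
comps(cv2.inRange(hsv,(22,120,120),(33,255,255)),"yellow",15,200)
comps(cv2.inRange(hsv,(8,50,120),(21,200,255)),"cork",3,500)
comps(cv2.inRange(hsv,(95,120,60),(125,255,255)),"blue",54)
comps(cv2.inRange(hsv,(0,150,120),(6,255,255)),"red",52)
comps(cv2.inRange(hsv,(40,100,50),(85,255,255)),"green",19)
comps(cv2.inRange(hsv[:, :],(0,0,60),(180,60,255)),"grey",20,100)
E
```

```text
yellow px [207.7 280.9] area 4866 rect world 403.7 244.9 size 184.1 106.7 ang 50.3
cork px [123.2 118.2] area 4172 rect world 747.3 406.3 size 55.5 746.1 ang 45.1
cork px [355.1 174.3] area 5776 rect world 626.1 -63.5 size 201.6 131.8 ang 46.2
cork px [421.7 252.6] area 4144 rect world 461.1 -211.5 size 97.2 357.5 ang 51.4
blue px [466.   44.1] area 192 rect world 894.3 -290.3 size 15.6 76.9 ang 10.5
blue px [263.6 213.5] area 367 rect world 538.4 132.5 size 15.3 114.1 ang 47.4
red px [413.5  78.3] area 4184 rect world 826.1 -184.4 size 114.3 196.5 ang 45.3
red px [441.  101.1] area 691 rect world 775.1 -236.9 size 16.6 196.6 ang 45.2
red px [276.5 278.9] area 148 rect world 409.7 107.6 size 12.4 48.2 ang 44.5
green px [267.4 199.8] area 44 rect world 568.3 124.0 size 14.6 13.2 ang 45.1
green px [273.8 212. ] area 74 rect world 543.3 111.7 size 12.7 33.2 ang 36.1
green px [245.6 223.3] area 32 rect world 519.3 168.9 size 13.7 9.7 ang 56.6
green px [257.5 229. ] area 79 rect world 507.5 142.5 size 15.9 29.0 ang 45.2
green px [294.4 246.5] area 231 rect world 471.8 68.1 size 16.3 77.3 
[... 174 characters left out ...]
x [326.5   5. ] area 291 rect world 991.8 -5.5 size 27.5 63.6 ang 1.1
grey px [299.7  36.3] area 730 rect world 923.0 55.5 size 61.2 72.2 ang 36.9
grey px [427.3  64.3] area 658 rect world 863.1 -221.9 size 70.8 45.0 ang 43.5
grey px [287.4 100.6] area 1088 rect world 777.5 79.8 size 84.9 72.5 ang 0.7
grey px [442.3 294.7] area 25685 rect world 372.5 -294.2 size 341.3 630.1 ang 45.0
grey px [246.  153.4] area 259 rect world 667.6 165.5 size 18.4 104.3 ang 41.4
grey px [281.2 234.8] area 5334 rect world 497.2 99.3 size 192.5 151.5 ang 47.6
grey px [127.1 210.3] area 223 rect world 544.7 407.6 size 51.4 50.7 ang 1.7
grey px [ 24.1 299.3] area 278 rect world 372.3 596.5 size 106.8 91.8 ang 11.9
```

View pics/topcrop.png

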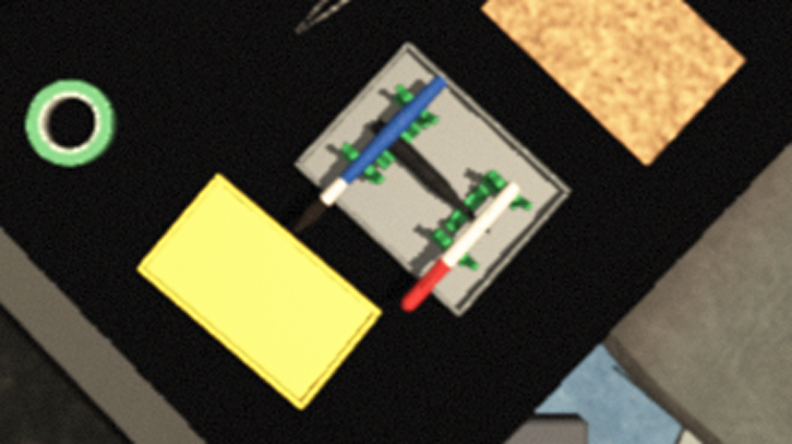

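```bash
cat >> h.py <<'E'
def plan(*targets):
    """targets: (x,y,z,yawdeg): print delta in tool axes (m) & rotvec"""
    s=manip.read_state(); T=tool(s)
    print("t",round(s["clock"],2),"at",s["eef_pos"].round(1),"rpy",np.degrees(s["eef_rot"]).round(2),"F",s["wrist_force"].round(1),"gap",round(s["finger_gap"],1))
    for x,y,z,yw in targets:
        d=T[:3,:3].T@(np.array([x,y,z])-T[:3,3])
        R=Ro.from_euler('xyz',[180,0,yw],degrees=True).as_matrix()
        rv=Ro.from_matrix(T[:3,:3].T@R).as_rotvec()
        q=manip.read_state()["joints"]
        print((x,y,z,yw),"->",(d/1000).round(4).tolist(),rv.round(4).tolist())
def snap(name,f):
    s=manip.read_state(); im=manip.camera(name)[:,:,::-1].copy(); cv2.imwrite(f"pics/{f}.png",im)
    np.save(f"pics/{f}.npy",wristT(s)); return im
E
python3 -c "
from h import *
plan((549,45,180,134))"
```

```text
t 0.15 at [237.1 496.1 205. ] rpy [-179.95   -0.    154.46] F [-0.5  0.5  0.1] gap 94.0
(549, 45, 180, 134) -> [-0.476, -0.2725, 0.0252] [-0.0009, 0.0001, 0.357]
```

```bash
python3 -m pendant '[{"claw":0.04,"delta_pos":[-0.476,-0.2725,0.025],"rotation":[0,0,0.357]},{"claw":0.04,"delta_pos":[-0.476,-0.2725,0.025],"rotation":[0,0,0.357]},{"claw":0.04,"delta_pos":[-0.476,-0.2725,0.025],"rotation":[0,0,0.357]},{"claw":0.04,"delta_pos":[-0.476,-0.2725,0.025],"rotation":[0,0,0.357]},{"claw":0.04,"delta_pos":[-0.476,-0.2725,0.025],"rotation":[0,0,0.357]},{"claw":0.04,"delta_pos":[-0.476,-0.2725,0.025],"rotation":[0,0,0.357]},{"claw":0.04,"delta_pos":[-0.476,-0.2725,0.025],"rotation":[0,0,0.357]},{"claw":0.04,"delta_pos":[-0.476,-0.2725,0.025],"rotation":[0,0,0.357]},{"claw":0.04,"delta_pos":[-0.476,-0.2725,0.025],"rotation":[0,0,0.357]},{"claw":0.04,"delta_pos":[-0.476,-0.2725,0.025],"rotation":[0,0,0.357]}]' 10
python3 -m pendant '[{"claw":0.04,"delta_pos":[0,0,0],"rotation":[0,0,0]},{"claw":0.04,"delta_pos":[0,0,0],"rotation":[0,0,0]}]'
python3 -c "
from h import *
plan((549,45,180,134)); im=snap('wrist','w1'); cv2.imwrite('pics/w1c.png',cv2.resize(im[0:300],None,fx=1.56,fy=1.56,interpolation=cv2.INTER_CUBIC))"
```

```text
clock: 1.4
eef_pos: [549.8, 42.5, 179.4]
eef_rot: [-3.14, -0.0, 2.335]
wrist_force: [-0.1, 0.4, -0.4]
finger_gap: 40.3
clock: 1.65
eef_pos: [549.4, 43.3, 179.4]
eef_rot: [-3.14, -0.001, 2.336]
wrist_force: [0.3, -0.5, -0.0]
finger_gap: 39.5
t 1.65 at [549.4  43.3 179.4] rpy [-1.7989e+02 -3.0000e-02  1.3386e+02] F [ 0.3 -0.5 -0. ] gap 39.5
(549, 45, 180, 134) -> [0.0015, 0.0009, -0.0006] [-0.0019, -0.0005, -0.0025]
```

View pics/w1c.png

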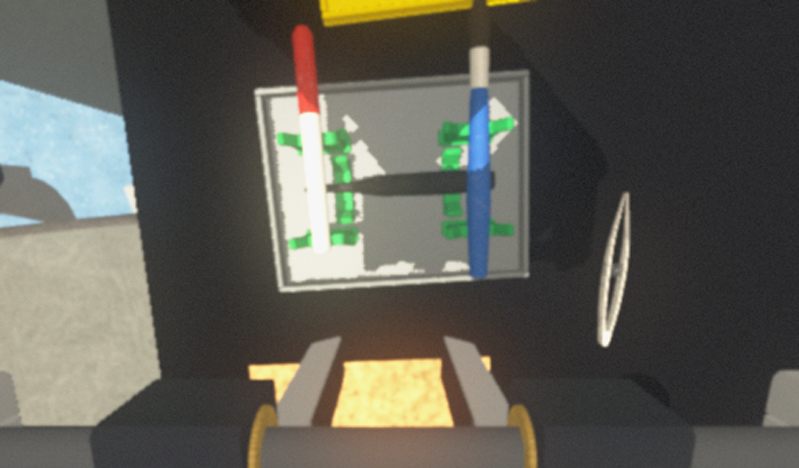

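```bash
cat > meas.py <<'E'
from h import *
im=cv2.imread("pics/w1.png"); m=manip.camera_model("wrist"); T=np.load("pics/w1.npy")
hsv=cv2.cvtColor(im,cv2.COLOR_BGR2HSV)
g=lambda x,y,z:onz(m,np.array([[x,y]])/1.56,z,T)[0,:2].round(1)
C=np.array([g(256,90,20),g(528,71,20),g(528,275,20),g(280,291,20)]); print("corners",C.tolist())
print("sides",[np.linalg.norm(C[i]-C[(i+1)%4]).round(1) for i in range(4)],"ctr",C.mean(0))
yv=(C[1]+C[2]-C[0]-C[3]); xv=(C[3]+C[2]-C[0]-C[1]);print("yaw from y",np.degrees(np.arctan2(yv[1],yv[0]))-90,"from x",np.degrees(np.arctan2(xv[1],xv[0])))
def comp(mask,name,z,amin=60):
    n,l,st,ce=cv2.connectedComponentsWithStats(mask)
    for i in range(1,n):
        if st[i,4]<amin or ce[i][1]>215: continue
        cs,_=cv2.findContours((l==i).astype(np.uint8),cv2.RETR_EXTERNAL,cv2.CHAIN_APPROX_NONE)
        P=onz(m,cs[0][:,0,:],z,T)[:,:2].astype(np.float32)
        r=cv2.minAreaRect(P); b=cv2.boxPoints(r)
        e=[(b[i]+b[(i+1)%4])/2 for i in range(4)]
        L=[np.linalg.norm(e[0]-e[2]),np.linalg.norm(e[1]-e[3])]; k=0 if L[0]>L[1] else 1
        a,c=e[k],e[k+2]; d=c-a
        print(name,"px",ce[i].round(0),st[i,4],"ctr",np.round(r[0],1),"L,W",np.round(sorted(L),1),"ends",a.round(1),c.round(1),"dir",np.degrees(np.arctan2(d[1],d[0])).round(1))
comp(cv2.inRange(hsv,(100,100,60),(125,255,255)),"blue",54)
comp(cv2.inRange(hsv,(0,150,120),(8,255,255)),"red",52)
comp(cv2.inRange(hsv,(45,100,50),(85,255,255)),"green",59)
f=cv2.inRange(hsv,(0,0,60),(180,90,255)); f[:,:370]=0; f[:,420:]=0; f=cv2.morphologyEx(f,cv2.MORPH_CLOSE,np.ones((9,9),np.uint8)); comp(f,"forceps",9,30)
E
python3 meas.py
python3 - <<'E'
import cv2
im=cv2.imread('pics/w1.png'); cv2.imwrite('pics/w1d.png',cv2.resize(im[35:195,155:345],None,fx=3.7,fy=3.7,interpolation=cv2.INTER_CUBIC))
E
```

```text
corners [[387.1, 77.2], [513.8, 215.5], [618.6, 120.1], [491.5, -19.1]]
sides [np.float64(187.6), np.float64(141.7), np.float64(188.5), np.float64(142.0)] ctr [502.75   98.425]
yaw from y -42.44586791644265 from x -42.5005237978917
blue px [306. 117.] 1519 ctr [540.7 133.9] L,W [ 15.2 118.1] ends [583.2  92.8] [498.3 174.9] dir 136.0
red px [195.  43.] 681 ctr [412.2 108.7] L,W [13.1 49.1] ends [430.   91.8] [394.4 125.6] dir 136.5
green px [320.  80.] 122 ctr [524.4 167.4] L,W [10.2 15.2] ends [520.2 161.1] [528.7 173.8] dir 56.2
green px [291.  86.] 250 ctr [505.7 144.5] L,W [13.5 18.4] ends [498.5 138.7] [512.8 150.4] dir 39.3
green px [215.  90.] 120 ctr [456.3  91. ] L,W [12.  15.6] ends [450.7  85.6] [462.   96.4] dir 43.8
green px [185.  89.] 90 ctr [433.8  70.9] L,W [ 5.9 14. ] ends [428.3  66.6] [439.3  75.1] dir 37.8
green px [289. 101.] 151 ctr [515.4 132.8] L,W [11.8 13.2] ends [520. 128.] [510.8 137.6] dir 133.8
green px [220. 108.] 122 ctr [469.8  81.1] L,W [ 8.5 16.1] ends [476.2  76.3] [463.4  85.9] dir 143.0
green px [221. 133.] 159 ctr [487.3  64.4] L,W [ 8.1 19.8] ends [494.1  57.1] [480.6  71.7] dir 132.7
green px [290. 131.] 147 ctr [535.6 113.8] L,W [10.3 14.6] ends [541.4 109.3] [529.9 118.3] dir 142.2
green px [292. 146.] 167 ctr [548.3 104.2] L,W [11.  15.3] ends [543.   98.7] [553.6 109.7] dir 46.0
green px [320. 146.] 107 ctr [568.9 126.1] L,W [10.1 14.7] ends [563.5 121. ] [574.2 131.2] dir 43.8
green px [192. 155.] 74 ctr [479.9  28.5] L,W [ 8.2 13.8] ends [475.6  23.2] [484.3  33.9] dir 50.9
green px [219. 152.] 90 ctr [499.8  49.3] L,W [ 7.1 16.4] ends [493.9  43.6] [505.7  55. ] dir 43.8
forceps px [393. 174.] 1430 ctr [668.3 169.1] L,W [ 22.4 122.6] ends [709.7 123.9] [626.9 214.3] dir 132.5
```

View pics/w1d.png

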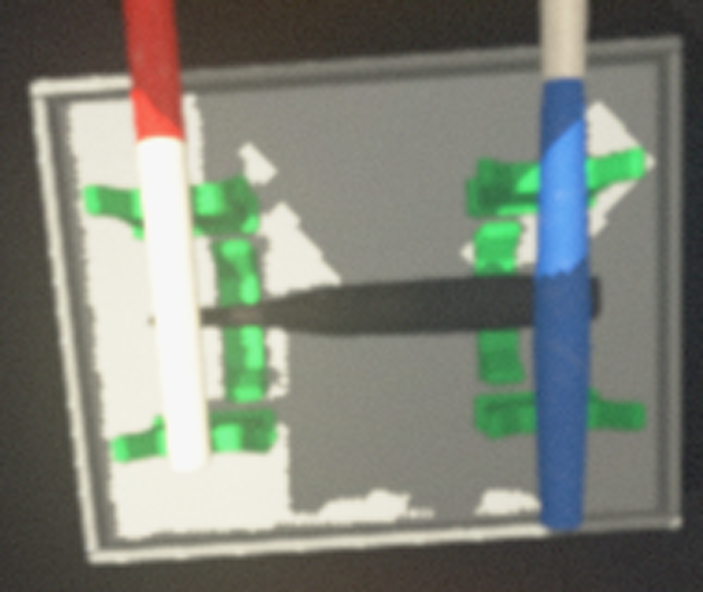

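Run:
```python
from h import *
mw=manip.camera_model("wrist"); T=np.load("pics/w1.npy"); mt=manip.camera_model("top")
iw=cv2.imread("pics/w1.png"); it=cv2.imread("pics/top0.png")
def axis(im,m,T,lo,hi,z,roi,clip=None):
    hsv=cv2.cvtColor(im,cv2.COLOR_BGR2HSV); k=cv2.inRange(hsv,lo,hi); mk=np.zeros_like(k); x0,x1,y0,y1=roi; mk[y0:y1,x0:x1]=1; k=k*mk
    n,l,st,_=cv2.connectedComponentsWithStats(k); i=1+np.argmax(st[1:,4]); v,u=np.nonzero(l==i)
    P=onz(m,np.c_[u,v],z,T)[:,:2]; c=P.mean(0); w,V=np.linalg.eigh(np.cov((P-c).T)); d=V[:,1]; d=d*np.sign(d[0])
    t=(P-c)@d; print(len(u),"axis ctr",c.round(1),"dir",np.degrees(np.arctan2(d[1],d[0])).round(2),"ends",(c+d*t.min()).round(1),(c+d*t.max()).round(1),"L",np.ptp(t).round(1))
    a=np.radians(-42.5); ex=np.array([np.cos(a),np.sin(a)]); ey=np.array([-ex[1],ex[0]]); o=np.array([502.8,98.4])
    for q in (c,c+d*t.min(),c+d*t.max()): print("   tray coords",((q-o)@ex).round(1),((q-o)@ey).round(1))
axis(iw,mw,T,(100,90,50),(125,255,255),54,(280,340,50,200))
axis(it,mt,None,(95,100,60),(125,255,255),54,(200,300,160,300))
axis(iw,mw,T,(0,120,80),(10,255,255),52,(180,210,10,80))
axis(it,mt,None,(0,120,80),(10,255,255),52,(250,330,230,300))
axis(iw,mw,T,(0,0,200),(180,35,255),52.5,(191,216,73,163))
axis(it,mt,None,(0,0,215),(180,60,255),52.5,(270,330,230,290))
print("tray corners top cam z20", onz(mt,np.array([[408,43],[570,190],[459,315],[296,164]])/2.4+[100,160],20)[:,:2].round(1).tolist())
```

```text
1550 axis ctr [539.3 135.2] dir -43.96 ends [498.2 174.8] [583.2  92.8] L 118.2
   tray coords 2.0 51.8
   tray coords -55.1 53.2
   tray coords 63.1 50.2
386 axis ctr [537.4 133.4] dir -44.06 ends [496.4 173.1] [579.4  92.8] L 115.4
   tray coords 1.8 49.2
   tray coords -55.2 50.8
   tray coords 60.2 47.6
774 axis ctr [411.6 109.4] dir -43.01 ends [393.7 126.1] [430.3  92. ] L 50.0
   tray coords -74.6 -53.5
   tray coords -99.2 -53.3
   tray coords -49.2 -53.7
176 axis ctr [409.5 107.9] dir -42.75 ends [392.  124.1] [427.6  91.2] L 48.5
   tray coords -75.2 -56.0
   tray coords -99.1 -55.9
   tray coords -50.6 -56.1
1666 axis ctr [463.3  59.9] dir -45.5 ends [432.2  91.7] [493.9  28.9] L 88.0
   tray coords -3.1 -55.0
   tray coords -47.5 -52.7
   tray coords 40.4 -57.3
261 axis ctr [460.   60.5] dir -42.7 ends [429.   89.1] [492.9  30.1] L 86.9
   tray coords -5.9 -56.9
   tray coords -48.1 -56.7
   tray coords 38.8 -57.0
tray corners top cam z20 [[613.7, 118.3], [487.8, -20.4], [382.8, 75.5], [509.1, 213.9]]
```

```bash
python3 -c "
from h import *
plan((447,46,179.4,44))"
```

```text
t 1.7 at [549.5  43.3 179.5] rpy [-1.7990e+02 -2.0000e-02  1.3387e+02] F [ 0.2 -0.1  0.9] gap 39.9
(447, 46, 179.4, 44) -> [0.0729, -0.072, 0.0003] [-0.0016, 0.001, 1.5685]
```

```bash
python3 -m pendant '[{"claw":0.04,"delta_pos":[0.073,-0.072,0],"rotation":[0,0,1.568]},{"claw":0.04,"delta_pos":[0.073,-0.072,0],"rotation":[0,0,1.568]},{"claw":0.04,"delta_pos":[0.073,-0.072,0],"rotation":[0,0,1.568]},{"claw":0.04,"delta_pos":[0.073,-0.072,0],"rotation":[0,0,1.568]},{"claw":0.04,"delta_pos":[0.073,-0.072,0],"rotation":[0,0,1.568]},{"claw":0.04,"delta_pos":[0.073,-0.072,0],"rotation":[0,0,1.568]},{"claw":0.04,"delta_pos":[0.073,-0.072,0],"rotation":[0,0,1.568]},{"claw":0.04,"delta_pos":[0.073,-0.072,0],"rotation":[0,0,1.568]},{"claw":0.04,"delta_pos":[0.073,-0.072,0],"rotation":[0,0,1.568]},{"claw":0.04,"delta_pos":[0.073,-0.072,0],"rotation":[0,0,1.568]}]' 10
python3 -m pendant '[{"claw":0.04,"delta_pos":[0,0,0],"rotation":[0,0,0]},{"claw":0.04,"delta_pos":[0,0,0],"rotation":[0,0,0]}]'
python3 -c "
from h import *
plan((447,46,179,44)); im=snap('wrist','w2'); cv2.imwrite('pics/w2c.png',cv2.resize(im[0:300],None,fx=1.56,fy=1.56,interpolation=cv2.INTER_CUBIC))"
```

```text
clock: 2.95
eef_pos: [446.8, 46.6, 179.8]
eef_rot: [-3.141, 0.001, 0.77]
wrist_force: [-1.4, 0.4, 0.0]
finger_gap: 39.7
clock: 3.2
eef_pos: [446.7, 46.8, 180.0]
eef_rot: [3.142, 0.001, 0.771]
wrist_force: [0.0, -0.6, -0.2]
finger_gap: 40.0
t 3.2 at [446.7  46.8 180. ] rpy [1.800e+02 7.000e-02 4.419e+01] F [ 0.  -0.6 -0.2] gap 40.0
(447, 46, 179, 44) -> [-0.0004, 0.0008, 0.001] [0.0, 0.0012, 0.0034]
```

View pics/w2c.png

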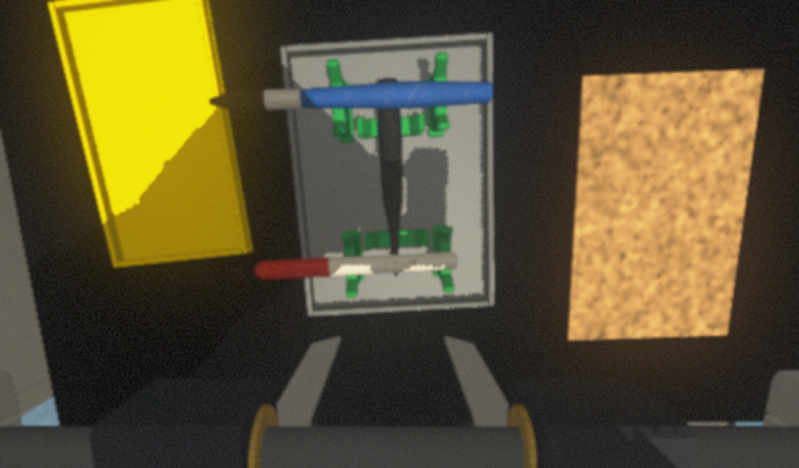

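Run:
```python
from h import *
m=manip.camera_model("wrist"); T=np.load("pics/w2.npy"); im=cv2.imread("pics/w2.png")
G=lambda pts,z:onz(m,np.array(pts)/1.56,z,T)[:,:2]
def rect(n,C):
    c=C.mean(0); s=[np.linalg.norm(C[i]-C[(i+1)%4]).round(1) for i in range(4)]
    yv=C[0]+C[1]-C[2]-C[3]; xv=C[1]+C[2]-C[0]-C[3]
    print(n,"ctr",c.round(1),"sides",s,"yaw",(np.degrees(np.arctan2(yv[1],yv[0]))-90).round(2),np.degrees(np.arctan2(xv[1],xv[0])).round(2),C.round(1).tolist())
rect("tray",G([(282,46),(492,34),(494,304),(309,315)],20))
rect("mat",G([(582,75),(764,69),(729,335),(568,341)],3))
print("yellow lower corners",G([(116,267),(252,251)],15).round(1))
hsv=cv2.cvtColor(im,cv2.COLOR_BGR2HSV)
def axis(lo,hi,z,roi):
    k=cv2.inRange(hsv,lo,hi); mk=np.zeros_like(k); x0,x1,y0,y1=roi; mk[y0:y1,x0:x1]=1; k=k*mk
    n,l,st,_=cv2.connectedComponentsWithStats(k); i=1+np.argmax(st[1:,4]); v,u=np.nonzero(l==i)
    P=onz(m,np.c_[u,v],z,T)[:,:2]; c=P.mean(0); w,V=np.linalg.eigh(np.cov((P-c).T)); d=V[:,1]; d=d*np.sign(d[0])
    t=(P-c)@d; print("axis ctr",c.round(1),"dir",np.degrees(np.arctan2(d[1],d[0])).round(2),"ends",(c+d*t.min()).round(1),(c+d*t.max()).round(1),"L",np.ptp(t).round(1),len(u))
axis((100,90,50),(125,255,255),54,(180,330,40,80))
axis((0,120,60),(10,255,255),52,(150,220,160,185))
cv2.imwrite('pics/w2d.png',cv2.resize(im[15:205,155:325],None,fx=3,fy=3,interpolation=cv2.INTER_CUBIC))
```

```text
tray ctr [502.6  97.4] sides [np.float64(142.2), np.float64(187.4), np.float64(142.7), np.float64(188.7)] yaw -42.58 -42.61 [[514.1, 215.1], [618.3, 118.3], [491.7, -19.9], [386.2, 76.3]]
mat ctr [629.5 -64.8] sides [np.float64(130.8), np.float64(200.1), np.float64(131.7), np.float64(201.2)] yaw -43.55 -43.85 [[651.6, 53.4], [745.5, -37.6], [608.0, -182.9], [512.7, -92.1]]
yellow lower corners [[310.2 207.1]
 [392.  140.5]]
axis ctr [541.9 132.7] dir -44.03 ends [498.2 174.9] [584.4  91.6] L 119.9 1779
axis ctr [412.5 108.7] dir -42.86 ends [393.9 126. ] [430.8  91.8] L 50.3 560
```

View pics/w2d.png

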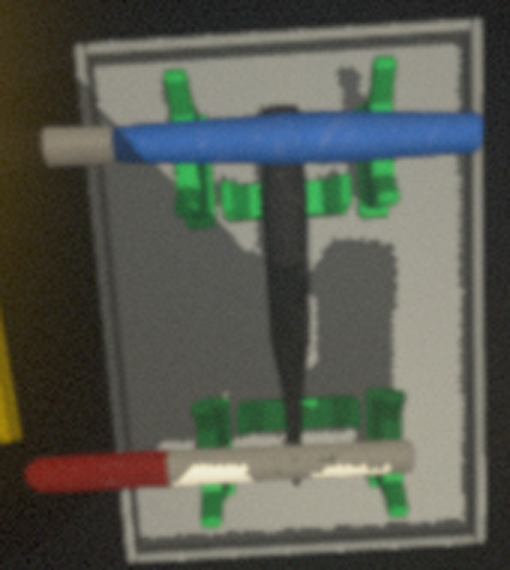

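```bash
python3 -c "
from h import *
plan((540.6,133.9,110,136))"
```

```text
t 3.25 at [446.7  46.7 179.9] rpy [-1.800e+02  7.000e-02  4.417e+01] F [-0.7  0.5 -0.4] gap 40.0
(540.6, 133.9, 110, 136) -> [0.1281, 0.0029, 0.0698] [-0.001, 0.001, -1.6027]
```

```bash
python3 -m pendant '[{"claw":0.04,"delta_pos":[0.04,0,0],"rotation":[0,0,-0.18]},{"claw":0.04,"delta_pos":[0.08,0.001,0],"rotation":[0,0,-0.36]},{"claw":0.04,"delta_pos":[0.128,0.003,0.02],"rotation":[0,0,-0.54]},{"claw":0.04,"delta_pos":[0.128,0.003,0.03],"rotation":[0,0,-0.72]},{"claw":0.04,"delta_pos":[0.128,0.003,0.04],"rotation":[0,0,-0.9]},{"claw":0.04,"delta_pos":[0.128,0.003,0.05],"rotation":[0,0,-1.08]},{"claw":0.04,"delta_pos":[0.128,0.003,0.06],"rotation":[0,0,-1.26]},{"claw":0.04,"delta_pos":[0.128,0.003,0.07],"rotation":[0,0,-1.44]},{"claw":0.04,"delta_pos":[0.128,0.003,0.07],"rotation":[0,0,-1.603]},{"claw":0.04,"delta_pos":[0.128,0.003,0.07],"rotation":[0,0,-1.603]}]' 10
python3 -c "
from h import *
plan((540.6,133.9,48,136)); im=snap('wrist','w3')"
```

```text
clock: 4.5
eef_pos: [540.5, 133.7, 109.6]
eef_rot: [-3.14, -0.0, 2.373]
wrist_force: [0.3, 0.0, 0.5]
finger_gap: 40.4
t 4.5 at [540.5 133.7 109.6] rpy [-1.7991e+02 -1.0000e-02  1.3598e+02] F [0.3 0.  0.5] gap 40.4
(540.6, 133.9, 48, 136) -> [0.0001, 0.0003, 0.0616] [-0.0015, -0.0003, -0.0003]
```

View pics/w3.png

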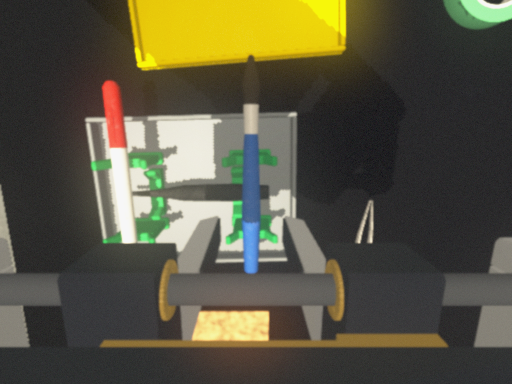

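```bash
python3 -m pendant '[{"claw":0.04,"delta_pos":[0,0,0.03],"rotation":[-0.0015,0,0]},{"claw":0.04,"delta_pos":[0,0,0.055],"rotation":[-0.0015,0,0]},{"claw":0.04,"delta_pos":[0,0,0.0616],"rotation":[-0.0015,0,0]},{"claw":0.04,"delta_pos":[0,0,0.0616],"rotation":[-0.0015,0,0]},{"claw":0.022,"delta_pos":[0,0,0.0616],"rotation":[-0.0015,0,0]},{"claw":0.022,"delta_pos":[0,0,0.0616],"rotation":[-0.0015,0,0]},{"claw":0.022,"delta_pos":[0,0,0.0616],"rotation":[-0.0015,0,0]}]' 15
python3 -m pendant '[{"claw":0.018,"delta_pos":[0,0,0],"rotation":[0,0,0]},{"claw":0.016,"delta_pos":[0,0,0],"rotation":[0,0,0]},{"claw":0.013,"delta_pos":[0,0,0],"rotation":[0,0,0]},{"claw":0.01,"delta_pos":[0,0,0],"rotation":[0,0,0]},{"claw":0.01,"delta_pos":[0,0,0],"rotation":[0,0,0]},{"claw":0.01,"delta_pos":[0,0,0],"rotation":[0,0,0]}]' 15
python3 -c "
from h import *
plan((540.6,133.9,48,136))"
```

```text
clock: 5.42
eef_pos: [540.7, 133.7, 48.6]
eef_rot: [3.141, 0.0, 2.37]
wrist_force: [-0.8, -1.2, -0.2]
finger_gap: 21.8
clock: 6.18
eef_pos: [540.8, 133.7, 48.7]
eef_rot: [3.141, 0.0, 2.37]
wrist_force: [-1.5, -0.6, 3.0]
finger_gap: 15.7
t 6.17 at [540.8 133.7  48.7] rpy [1.7995e+02 2.0000e-02 1.3582e+02] F [-1.5 -0.6  3. ] gap 15.7
(540.6, 133.9, 48, 136) -> [0.0003, 0.0, 0.0007] [0.0008, 0.0004, -0.0032]
```

```bash
python3 -m pendant '[{"claw":0.01,"delta_pos":[0,0,-0.01],"rotation":[0,0,0]},{"claw":0.01,"delta_pos":[0,0,-0.03],"rotation":[0,0,0]},{"claw":0.01,"delta_pos":[0,0,-0.06],"rotation":[0,0,0]},{"claw":0.01,"delta_pos":[0,0,-0.075],"rotation":[0,0,0]},{"claw":0.01,"delta_pos":[0,0,-0.075],"rotation":[0,0,0]}]'
python3 -c "
from h import *
plan((634.1,-107.8,120,46.3)); im=snap('wrist','w4')"
```

```text
clock: 6.8
eef_pos: [541.0, 133.8, 124.4]
eef_rot: [3.139, 0.001, 2.37]
wrist_force: [0.7, -0.5, -0.5]
finger_gap: 15.9
t 6.8 at [541.  133.8 124.4] rpy [1.7987e+02 8.0000e-02 1.3582e+02] F [ 0.7 -0.5 -0.5] gap 15.9
(634.1, -107.8, 120, 46.3) -> [-0.2351, -0.1084, 0.0045] [0.0028, -0.0007, 1.5624]
```

View pics/w4.png

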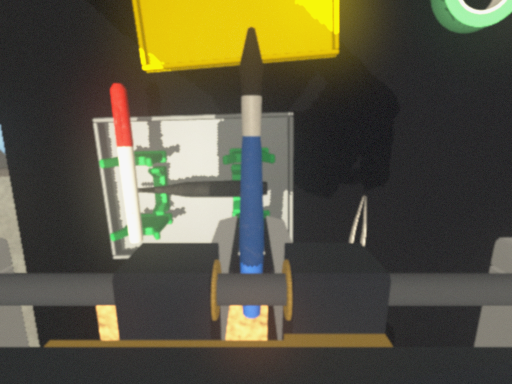

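```bash
python3 -m pendant '[{"claw":0.01,"delta_pos":[-0.026,-0.012,0],"rotation":[0,0,0.17]},{"claw":0.01,"delta_pos":[-0.052,-0.024,0],"rotation":[0,0,0.34]},{"claw":0.01,"delta_pos":[-0.078,-0.036,0],"rotation":[0,0,0.51]},{"claw":0.01,"delta_pos":[-0.104,-0.048,0],"rotation":[0,0,0.68]},{"claw":0.01,"delta_pos":[-0.13,-0.06,0],"rotation":[0,0,0.86]},{"claw":0.01,"delta_pos":[-0.156,-0.072,0],"rotation":[0,0,1.03]},{"claw":0.01,"delta_pos":[-0.182,-0.084,0],"rotation":[0,0,1.2]},{"claw":0.01,"delta_pos":[-0.208,-0.096,0],"rotation":[0,0,1.38]},{"claw":0.01,"delta_pos":[-0.235,-0.108,0.0045],"rotation":[0.003,0,1.562]},{"claw":0.01,"delta_pos":[-0.235,-0.108,0.0045],"rotation":[0.003,0,1.562]}]'
python3 -c "
from h import *
plan((634.1,-107.8,6.5,46.3)); im=snap('wrist','w5')"
```

```text
clock: 8.1
eef_pos: [633.3, -109.0, 116.7]
eef_rot: [-3.138, 0.003, 0.806]
wrist_force: [-0.7, 0.6, -1.5]
finger_gap: 15.7
t 8.1 at [ 633.3 -109.   116.7] rpy [-1.7977e+02  1.5000e-01  4.6160e+01] F [-0.7  0.6 -1.5] gap 15.7
(634.1, -107.8, 6.5, 46.3) -> [0.0017, 0.0002, 0.1102] [-0.0039, 0.0027, -0.0025]
```

View pics/w5.png

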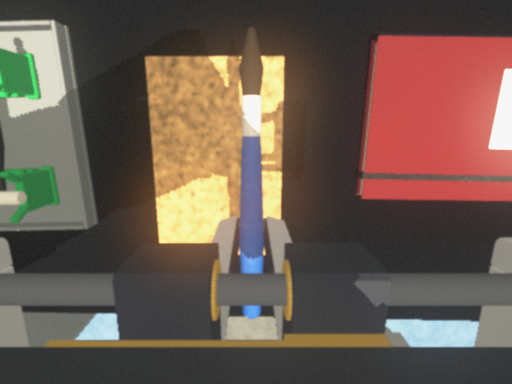

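```bash
python3 -m pendant '[{"claw":0.01,"delta_pos":[0.0017,0,0.05],"rotation":[-0.004,0.003,0]},{"claw":0.01,"delta_pos":[0.0017,0,0.085],"rotation":[-0.004,0.003,0]},{"claw":0.01,"delta_pos":[0.0017,0,0.1],"rotation":[-0.004,0.003,0]},{"claw":0.01,"delta_pos":[0.0017,0,0.107],"rotation":[-0.004,0.003,0]},{"claw":0.01,"delta_pos":[0.0017,0,0.107],"rotation":[-0.004,0.003,0]},{"claw":0.01,"delta_pos":[0.0017,0,0.107],"rotation":[-0.004,0.003,0]}]'
python3 -c "
from h import *
plan((634.1,-107.8,6.2,46.3))"
```

```text
clock: 8.9
eef_pos: [634.6, -106.6, 11.4]
eef_rot: [3.14, -0.002, 0.81]
wrist_force: [0.1, 0.1, -0.2]
finger_gap: 15.5
t 8.9 at [ 634.6 -106.6   11.4] rpy [ 1.7989e+02 -1.0000e-01  4.6390e+01] F [ 0.1  0.1 -0.2] gap 15.5
(634.1, -107.8, 6.2, 46.3) -> [-0.0012, 0.0005, 0.0052] [0.0019, -0.0017, 0.0015]
```

```bash
python3 -m pendant '[{"claw":0.01,"delta_pos":[0,0,0.003],"rotation":[0.002,-0.002,0]},{"claw":0.01,"delta_pos":[0,0,0.005],"rotation":[0.002,-0.002,0]},{"claw":0.01,"delta_pos":[0,0,0.005],"rotation":[0.002,-0.002,0]},{"claw":0.01,"delta_pos":[0,0,0.005],"rotation":[0.002,-0.002,0]}]'
python3 -c "
from h import *
plan((634.1,-107.8,6.2,46.3))"
```

```text
clock: 9.4
eef_pos: [634.6, -106.6, 6.4]
eef_rot: [-3.141, 0.0, 0.81]
wrist_force: [-0.3, 0.3, -0.3]
finger_gap: 15.8
t 9.4 at [ 634.6 -106.6    6.4] rpy [-1.7999e+02  2.0000e-02  4.6390e+01] F [-0.3  0.3 -0.3] gap 15.8
(634.1, -107.8, 6.2, 46.3) -> [-0.0012, 0.0005, 0.0002] [-0.0002, 0.0003, 0.0015]
```

```bash
python3 -m pendant '[{"claw":0.01,"delta_pos":[0,0,0.001],"rotation":[0,0,0]},{"claw":0.01,"delta_pos":[0,0,0.001],"rotation":[0,0,0]}]'
python3 -m pendant '[{"claw":0.018,"delta_pos":[0,0,0],"rotation":[0,0,0]},{"claw":0.022,"delta_pos":[0,0,0],"rotation":[0,0,0]},{"claw":0.026,"delta_pos":[0,0,0],"rotation":[0,0,0]},{"claw":0.03,"delta_pos":[0,0,0],"rotation":[0,0,0]},{"claw":0.03,"delta_pos":[0,0,0],"rotation":[0,0,0]},{"claw":0.03,"delta_pos":[0,0,-0.02],"rotation":[0,0,0]},{"claw":0.03,"delta_pos":[0,0,-0.06],"rotation":[0,0,0]},{"claw":0.03,"delta_pos":[0,0,-0.12],"rotation":[0,0,0]},{"claw":0.03,"delta_pos":[0,0,-0.12],"rotation":[0,0,0]},{"claw":0.03,"delta_pos":[0,0,-0.12],"rotation":[0,0,0]}]'
python3 -c "
from h import *
plan((461.5,62.0,110,136.5)); im=snap('wrist','w6')"
```

```text
clock: 9.65
eef_pos: [634.7, -106.6, 5.7]
eef_rot: [3.142, 0.0, 0.81]
wrist_force: [-1.8, 0.6, 3.5]
finger_gap: 15.9
clock: 10.9
eef_pos: [634.6, -106.6, 126.3]
eef_rot: [3.141, -0.0, 0.81]
wrist_force: [0.0, 0.1, 0.2]
finger_gap: 29.6
t 10.9 at [ 634.6 -106.6  126.3] rpy [ 1.7997e+02 -1.0000e-02  4.6390e+01] F [0.  0.1 0.2] gap 29.6
(461.5, 62.0, 110, 136.5) -> [0.0027, -0.2416, 0.0161] [0.0006, 0.0004, -1.5727]
```

View pics/w6.png

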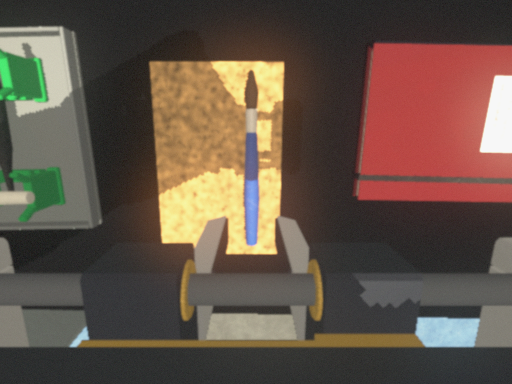

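```bash
python3 -m pendant '[{"claw":0.04,"delta_pos":[0,-0.027,0],"rotation":[0,0,-0.175]},{"claw":0.04,"delta_pos":[0,-0.054,0],"rotation":[0,0,-0.35]},{"claw":0.04,"delta_pos":[0,-0.081,0],"rotation":[0,0,-0.525]},{"claw":0.04,"delta_pos":[0,-0.108,0],"rotation":[0,0,-0.7]},{"claw":0.04,"delta_pos":[0,-0.135,0],"rotation":[0,0,-0.875]},{"claw":0.04,"delta_pos":[0,-0.162,0],"rotation":[0,0,-1.05]},{"claw":0.04,"delta_pos":[0,-0.19,0],"rotation":[0,0,-1.225]},{"claw":0.04,"delta_pos":[0,-0.215,0.01],"rotation":[0,0,-1.4]},{"claw":0.04,"delta_pos":[0.0027,-0.2416,0.016],"rotation":[0,0,-1.573]},{"claw":0.04,"delta_pos":[0.0027,-0.2416,0.016],"rotation":[0,0,-1.573]}]'
python3 -m pendant '[{"claw":0.04,"delta_pos":[0,0,0],"rotation":[0,0,0]},{"claw":0.04,"delta_pos":[0,0,0],"rotation":[0,0,0]}]'
python3 - <<'E'
from h import *
plan((461.5,62.0,48,136.5)); im=snap('wrist','w7')
m=manip.camera_model("wrist"); T=np.load("pics/w7.npy"); hsv=cv2.cvtColor(im,cv2.COLOR_BGR2HSV)
k=cv2.inRange(hsv,(0,120,60),(10,255,255)); n,l,st,ce=cv2.connectedComponentsWithStats(k); i=1+np.argmax(st[1:,4]); print(st[i],ce[i])
v,u=np.nonzero(l==i); P=onz(m,np.c_[u,v],52.5,T)[:,:2]; c=P.mean(0); w,V=np.linalg.eigh(np.cov((P-c).T)); d=V[:,1]*np.sign(V[0,1]); t=(P-c)@d
print(c,np.degrees(np.arctan2(d[1],d[0])),(c+d*t.min()),np.ptp(t), "grip",c+d*(t.min()+93))
E
```

```text
clock: 12.2
eef_pos: [460.0, 62.8, 108.5]
eef_rot: [-3.139, -0.002, 2.384]
wrist_force: [-0.5, -0.0, -0.2]
finger_gap: 39.7
clock: 12.45
eef_pos: [460.3, 62.3, 108.4]
eef_rot: [-3.139, -0.003, 2.382]
wrist_force: [-0.8, -0.0, -0.0]
finger_gap: 39.7
t 12.45 at [460.3  62.3 108.4] rpy [-1.7984e+02 -1.6000e-01  1.3646e+02] F [-0.8 -0.  -0. ] gap 39.7
(461.5, 62.0, 48, 136.5) -> [-0.0012, 0.0008, 0.0604] [-0.0027, -0.0027, -0.0006]
[ 243   91   18   68 1107] [251.54471545 124.16440831]
[412.6000508  108.46041244] -43.31260581899445 [394.42764606 125.59277059] 51.34697153211454 grip [462.0964782  61.7967742]
```

View pics/w7.png

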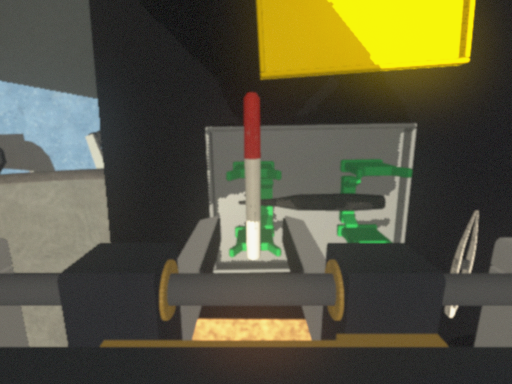

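```bash
python3 -m pendant '[{"claw":0.04,"delta_pos":[-0.0016,0.001,0.03],"rotation":[-0.003,-0.003,-0.003]},{"claw":0.04,"delta_pos":[-0.0016,0.001,0.055],"rotation":[-0.003,-0.003,-0.003]},{"claw":0.04,"delta_pos":[-0.0016,0.001,0.0604],"rotation":[-0.003,-0.003,-0.003]},{"claw":0.03,"delta_pos":[-0.0016,0.001,0.0604],"rotation":[-0.003,-0.003,-0.003]},{"claw":0.018,"delta_pos":[-0.0016,0.001,0.0604],"rotation":[-0.003,-0.003,-0.003]},{"claw":0.018,"delta_pos":[-0.0016,0.001,0.0604],"rotation":[-0.003,-0.003,-0.003]},{"claw":0.015,"delta_pos":[-0.0016,0.001,0.0604],"rotation":[-0.003,-0.003,-0.003]},{"claw":0.013,"delta_pos":[-0.0016,0.001,0.0604],"rotation":[-0.003,-0.003,-0.003]},{"claw":0.009,"delta_pos":[-0.0016,0.001,0.0604],"rotation":[-0.003,-0.003,-0.003]},{"claw":0.009,"delta_pos":[-0.0016,0.001,0.0604],"rotation":[-0.003,-0.003,-0.003]}]' 10
python3 -m pendant '[{"claw":0.007,"delta_pos":[0,0,0],"rotation":[0,0,0]},{"claw":0.007,"delta_pos":[0,0,0],"rotation":[0,0,0]},{"claw":0.007,"delta_pos":[0,0,0],"rotation":[0,0,0]}]' 10
python3 -c "
from h import *
plan((461.5,62.0,48,136.5))"
```

```text
clock: 13.75
eef_pos: [462.0, 61.9, 48.2]
eef_rot: [3.141, 0.001, 2.385]
wrist_force: [-1.2, 0.0, 3.3]
finger_gap: 12.8
clock: 14.12
eef_pos: [462.0, 62.0, 48.2]
eef_rot: [3.141, 0.001, 2.385]
wrist_force: [-0.8, 0.2, 2.6]
finger_gap: 12.5
t 14.12 at [462.   62.   48.2] rpy [1.7997e+02 3.0000e-02 1.3666e+02] F [-0.8  0.2  2.6] gap 12.5
(461.5, 62.0, 48, 136.5) -> [0.0004, -0.0003, 0.0002] [0.0006, 0.0006, 0.0027]
```

```bash
python3 -m pendant '[{"claw":0.007,"delta_pos":[0,0,-0.01],"rotation":[0,0,0]},{"claw":0.007,"delta_pos":[0,0,-0.03],"rotation":[0,0,0]},{"claw":0.007,"delta_pos":[0,0,-0.06],"rotation":[0,0,0]},{"claw":0.007,"delta_pos":[0,0,-0.075],"rotation":[0,0,0]},{"claw":0.007,"delta_pos":[0,0,-0.075],"rotation":[0,0,0]}]'
python3 -c "
from h import *
plan((588.3,-60.1,120,46.3)); im=snap('wrist','w8')"
```

```text
clock: 14.75
eef_pos: [462.3, 62.0, 123.9]
eef_rot: [3.14, 0.002, 2.385]
wrist_force: [-0.2, -0.7, -1.3]
finger_gap: 12.7
t 14.75 at [462.3  62.  123.9] rpy [1.7990e+02 1.0000e-01 1.3666e+02] F [-0.2 -0.7 -1.3] gap 12.7
(588.3, -60.1, 120, 46.3) -> [-0.1754, -0.0023, 0.0042] [0.0027, -0.0001, 1.5771]
```

View pics/w8.png

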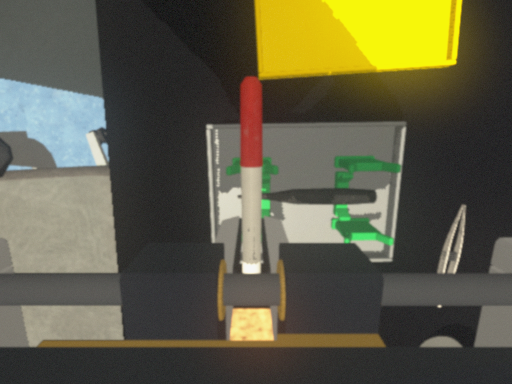

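Marker held (col 251). Move to the mat.

```bash
python3 -m pendant '[{"claw":0.007,"delta_pos":[-0.019,0,0],"rotation":[0,0,0.175]},{"claw":0.007,"delta_pos":[-0.038,0,0],"rotation":[0,0,0.35]},{"claw":0.007,"delta_pos":[-0.057,0,0],"rotation":[0,0,0.525]},{"claw":0.007,"delta_pos":[-0.076,0,0],"rotation":[0,0,0.7]},{"claw":0.007,"delta_pos":[-0.095,0,0],"rotation":[0,0,0.875]},{"claw":0.007,"delta_pos":[-0.115,0,0],"rotation":[0,0,1.05]},{"claw":0.007,"delta_pos":[-0.135,0,0],"rotation":[0,0,1.225]},{"claw":0.007,"delta_pos":[-0.155,-0.001,0],"rotation":[0,0,1.4]},{"claw":0.007,"delta_pos":[-0.1754,-0.002,0.004],"rotation":[0.003,0,1.577]},{"claw":0.007,"delta_pos":[-0.1754,-0.002,0.004],"rotation":[0.003,0,1.577]}]'
python3 -c "
from h import *
plan((588.3,-60.1,9,46.3))"
```

```text
clock: 16.05
eef_pos: [587.7, -60.4, 117.2]
eef_rot: [-3.138, 0.003, 0.808]
wrist_force: [-0.1, -0.1, -1.0]
finger_gap: 12.5
t 16.05 at [587.7 -60.4 117.2] rpy [-1.7981e+02  1.6000e-01  4.6280e+01] F [-0.1 -0.1 -1. ] gap 12.5
(588.3, -60.1, 9, 46.3) -> [0.001, 0.0006, 0.1082] [-0.0034, 0.0027, -0.0004]
```

```bash
python3 -m pendant '[{"claw":0.007,"delta_pos":[0,0,0.05],"rotation":[-0.003,0.003,0]},{"claw":0.007,"delta_pos":[0,0,0.085],"rotation":[-0.003,0.003,0]},{"claw":0.007,"delta_pos":[0,0,0.1],"rotation":[-0.003,0.003,0]},{"claw":0.007,"delta_pos":[0,0,0.106],"rotation":[-0.003,0.003,0]},{"claw":0.007,"delta_pos":[0,0,0.108],"rotation":[-0.003,0.003,0]},{"claw":0.007,"delta_pos":[0,0,0.108],"rotation":[-0.003,0.003,0]},{"claw":0.007,"delta_pos":[0,0,0.108],"rotation":[-0.003,0.003,0]}]'
python3 -c "
from h import *
plan((588.3,-60.1,5.3,46.3))"
```

```text
clock: 16.92
eef_pos: [587.6, -60.5, 9.9]
eef_rot: [3.141, -0.001, 0.808]
wrist_force: [-1.4, -0.5, -0.0]
finger_gap: 12.9
t 16.93 at [587.6 -60.5   9.9] rpy [ 1.7997e+02 -5.0000e-02  4.6290e+01] F [-1.4 -0.5 -0. ] gap 12.9
(588.3, -60.1, 5.3, 46.3) -> [0.0008, 0.0002, 0.0046] [0.0006, -0.0008, -0.0002]
```

```bash
python3 -m pendant '[{"claw":0.007,"delta_pos":[0,0,0.003],"rotation":[0,0,0]},{"claw":0.007,"delta_pos":[0,0,0.0046],"rotation":[0,0,0]},{"claw":0.007,"delta_pos":[0,0,0.0046],"rotation":[0,0,0]},{"claw":0.007,"delta_pos":[0,0,0.0046],"rotation":[0,0,0]}]'
python3 -m pendant '[{"claw":0.015,"delta_pos":[0,0,0],"rotation":[0,0,0]},{"claw":0.018,"delta_pos":[0,0,0],"rotation":[0,0,0]},{"claw":0.022,"delta_pos":[0,0,0],"rotation":[0,0,0]},{"claw":0.026,"delta_pos":[0,0,0],"rotation":[0,0,0]},{"claw":0.026,"delta_pos":[0,0,0],"rotation":[0,0,0]},{"claw":0.026,"delta_pos":[0,0,-0.02],"rotation":[0,0,0]},{"claw":0.026,"delta_pos":[0,0,-0.06],"rotation":[0,0,0]},{"claw":0.026,"delta_pos":[0,0,-0.12],"rotation":[0,0,0]},{"claw":0.026,"delta_pos":[0,0,-0.12],"rotation":[0,0,0]},{"claw":0.026,"delta_pos":[0,0,-0.12],"rotation":[0,0,0]}]'
python3 -c "
from h import *
plan((447,46,150,47.4)); im=snap('wrist','w9')"
```

```text
clock: 17.42
eef_pos: [587.5, -60.4, 5.2]
eef_rot: [3.141, -0.001, 0.808]
wrist_force: [0.7, -0.6, -0.2]
finger_gap: 12.5
clock: 18.68
eef_pos: [587.3, -60.5, 125.8]
eef_rot: [3.141, -0.001, 0.808]
wrist_force: [0.1, 0.8, -0.5]
finger_gap: 25.8
t 18.68 at [587.3 -60.5 125.8] rpy [ 1.7995e+02 -7.0000e-02  4.6280e+01] F [ 0.1  0.8 -0.5] gap 25.8
(447, 46, 150, 47.4) -> [-0.02, -0.175, -0.0244] [0.0009, -0.0011, -0.0195]
```

View pics/w9.png

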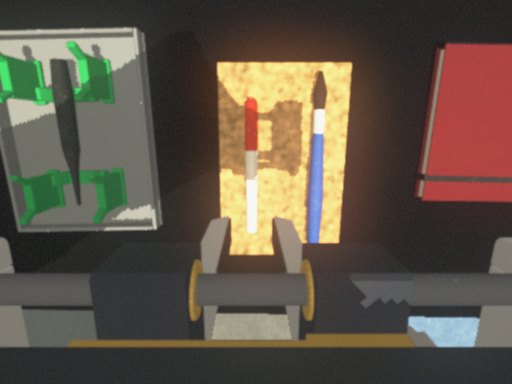

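```bash
python3 -m pendant '[{"claw":0.026,"delta_pos":[-0.02,-0.175,-0.024],"rotation":[0,0,-0.02]},{"claw":0.026,"delta_pos":[-0.02,-0.175,-0.024],"rotation":[0,0,-0.02]},{"claw":0.026,"delta_pos":[-0.02,-0.175,-0.024],"rotation":[0,0,-0.02]},{"claw":0.026,"delta_pos":[-0.02,-0.175,-0.024],"rotation":[0,0,-0.02]},{"claw":0.026,"delta_pos":[-0.02,-0.175,-0.024],"rotation":[0,0,-0.02]},{"claw":0.026,"delta_pos":[-0.02,-0.175,-0.024],"rotation":[0,0,-0.02]}]'
python3 - <<'E'
from h import *
plan((502.7,97.9,100,47.4)); im=snap('wrist','w10'); cv2.imwrite('pics/w10c.png',cv2.resize(im[0:240],None,fx=1.56,fy=1.56,interpolation=cv2.INTER_CUBIC))
E
```

```text
clock: 19.48
eef_pos: [447.2, 45.5, 148.4]
eef_rot: [-3.141, 0.0, 0.827]
wrist_force: [0.1, -0.1, -0.1]
finger_gap: 25.6
t 19.48 at [447.2  45.5 148.4] rpy [-1.7994e+02  3.0000e-02  4.7380e+01] F [ 0.1 -0.1 -0.1] gap 25.6
(502.7, 97.9, 100, 47.4) -> [0.0762, 0.0054, 0.0483] [-0.001, 0.0005, -0.0003]
```

View pics/w10c.png

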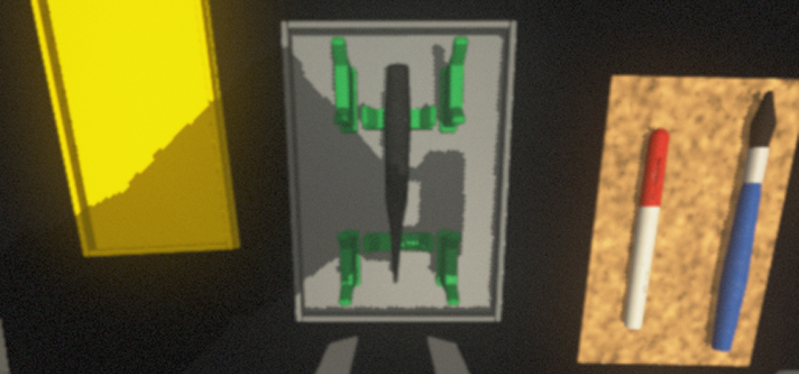

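Run:
```python
from h import *
m=manip.camera_model("wrist"); T=np.load("pics/w10.npy")
G=lambda pts,z:onz(m,np.array(pts)/1.56,z,T)[:,:2]
C=G([(283,22),(516,22),(500,321),(297,321)],20); c=C.mean(0);yv=C[0]+C[1]-C[2]-C[3]
print(c,[np.linalg.norm(C[i]-C[(i+1)%4]).round(1) for i in range(4)],np.degrees(np.arctan2(yv[1],yv[0]))-90)
a=G([(398,66)],24)[0]; b=G([(396,283)],22)[0]; print("pen ends",a,b,"mid",(a+b)/2,"L",np.linalg.norm(a-b),"dir",np.degrees(np.arctan2(*(a-b)[::-1])))
# low cradles: top z 27 centres
g=G([(397,117),(397,241)],24); print("cradles",g,g.mean(0),np.linalg.norm(g[0]-g[1]))
Y=G([(36,0),(83,257),(240,248),(207,0)],15); print("yellow pts",Y.round(1).tolist(), np.linalg.norm(Y[1]-Y[2]))
# yellow from top cam z=15
```

```text
[502.07896916  97.34006228] [np.float64(141.8), np.float64(188.6), np.float64(142.6), np.float64(188.6)] -42.649776339735396
pen ends [547.98643906 148.48864815] [455.49321803  49.46410448] mid [501.73982854  98.97637632] L 135.50223682441356 dir 46.953198708049115
cradles [[527.74037242 127.30673767]
 [475.43624845  70.24206649]] [501.58831043  98.77440208] 77.40864345369413
yellow pts [[411.6, 327.7], [307.9, 208.5], [392.3, 139.2], [488.6, 256.7]] 109.16030783659043
```

```bash
python3 -c "
from h import *
plan((501.8,98.6,70,47.0),(501.8,98.6,17,47.0))"
```

```text
t 19.52 at [447.1  45.5 148.4] rpy [-1.7993e+02  3.0000e-02  4.7370e+01] F [-0.5 -0.7 -0.2] gap 26.1
(501.8, 98.6, 70, 47.0) -> [0.0762, 0.0044, 0.0783] [-0.0011, 0.0005, 0.0065]
(501.8, 98.6, 17, 47.0) -> [0.0762, 0.0044, 0.1313] [-0.0011, 0.0005, 0.0065]
```

```bash
python3 -m pendant '[{"claw":0.026,"delta_pos":[0.05,0.004,0.02],"rotation":[0,0,0.0065]},{"claw":0.026,"delta_pos":[0.0762,0.0044,0.055],"rotation":[0,0,0.0065]},{"claw":0.026,"delta_pos":[0.0762,0.0044,0.0783],"rotation":[0,0,0.0065]},{"claw":0.026,"delta_pos":[0.0762,0.0044,0.0783],"rotation":[0,0,0.0065]},{"claw":0.026,"delta_pos":[0.0762,0.0044,0.0783],"rotation":[0,0,0.0065]}]'
python3 -c "
from h import *
plan((501.8,98.6,17,47.0)); im=snap('wrist','w11')"
```

```text
clock: 20.15
eef_pos: [502.4, 98.2, 70.8]
eef_rot: [-3.141, -0.0, 0.82]
wrist_force: [0.6, 0.9, 1.1]
finger_gap: 25.8
t 20.15 at [502.4  98.2  70.8] rpy [-1.7997e+02 -1.0000e-02  4.6960e+01] F [0.6 0.9 1.1] gap 25.8
(501.8, 98.6, 17, 47.0) -> [-0.0001, -0.0007, 0.0538] [-0.0006, -0.0001, -0.0006]
```

View pics/w11.png

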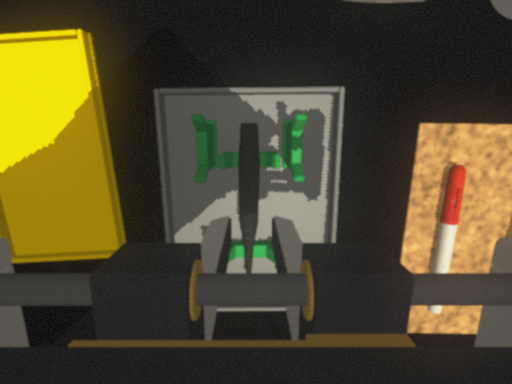

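```bash
python3 -m pendant '[{"claw":0.026,"delta_pos":[0,-0.001,0.03],"rotation":[0,0,0]},{"claw":0.026,"delta_pos":[0,-0.001,0.048],"rotation":[0,0,0]},{"claw":0.026,"delta_pos":[0,-0.001,0.0538],"rotation":[0,0,0]},{"claw":0.026,"delta_pos":[0,-0.001,0.0538],"rotation":[0,0,0]},{"claw":0.02,"delta_pos":[0,-0.001,0.0538],"rotation":[0,0,0]},{"claw":0.017,"delta_pos":[0,-0.001,0.0538],"rotation":[0,0,0]},{"claw":0.012,"delta_pos":[0,-0.001,0.0538],"rotation":[0,0,0]},{"claw":0.012,"delta_pos":[0,-0.001,0.0538],"rotation":[0,0,0]},{"claw":0.012,"delta_pos":[0,-0.001,0.0538],"rotation":[0,0,0]}]' 20
python3 -c "
from h import *
plan((501.8,98.6,17,47.0))"
```

```text
clock: 21.32
eef_pos: [502.1, 99.1, 17.9]
eef_rot: [3.141, -0.001, 0.82]
wrist_force: [-1.9, 0.4, 6.8]
finger_gap: 17.0
t 21.32 at [502.1  99.1  17.9] rpy [ 1.7998e+02 -8.0000e-02  4.6970e+01] F [-1.9  0.4  6.8] gap 17.0
(501.8, 98.6, 17, 47.0) -> [-0.0006, 0.0001, 0.0009] [0.0004, -0.0014, -0.0005]
```

```bash
python3 -m pendant '[{"claw":0.012,"delta_pos":[0,0,-0.01],"rotation":[0,0,0]},{"claw":0.012,"delta_pos":[0,0,-0.03],"rotation":[0,0,0]},{"claw":0.012,"delta_pos":[0,0,-0.06],"rotation":[0,0,0]},{"claw":0.012,"delta_pos":[0,0,-0.085],"rotation":[0,0,0]},{"claw":0.012,"delta_pos":[0,0,-0.085],"rotation":[0,0,0]}]'
python3 -c "
from h import *
plan((408.4,245.3,80,50.7)); im=snap('wrist','w12')"
```

```text
clock: 21.95
eef_pos: [502.9, 99.1, 104.8]
eef_rot: [3.139, -0.004, 0.82]
wrist_force: [-0.3, 0.8, -1.0]
finger_gap: 16.8
t 21.95 at [502.9  99.1 104.8] rpy [179.84  -0.23  46.98] F [-0.3  0.8 -1. ] gap 16.8
(408.4, 245.3, 80, 50.7) -> [0.0423, -0.1689, 0.0245] [0.0029, -0.004, -0.065]
```

View pics/w12.png

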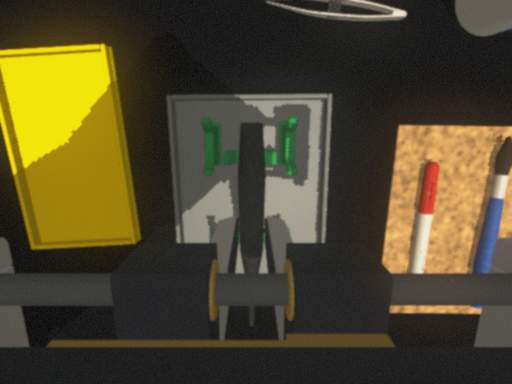

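```bash
python3 -m pendant '[{"claw":0.012,"delta_pos":[0.012,-0.05,0],"rotation":[0,0,-0.02]},{"claw":0.012,"delta_pos":[0.024,-0.1,0],"rotation":[0,-0.002,-0.04]},{"claw":0.012,"delta_pos":[0.036,-0.145,0.01],"rotation":[0.003,-0.004,-0.065]},{"claw":0.012,"delta_pos":[0.0423,-0.169,0.0245],"rotation":[0.003,-0.004,-0.065]},{"claw":0.012,"delta_pos":[0.0423,-0.169,0.0245],"rotation":[0.003,-0.004,-0.065]},{"claw":0.012,"delta_pos":[0.0423,-0.169,0.0245],"rotation":[0.003,-0.004,-0.065]}]'
python3 -c "
from h import *
plan((408.4,245.3,13,50.7)); im=snap('wrist','w13')"
```

```text
clock: 22.75
eef_pos: [407.8, 244.7, 78.5]
eef_rot: [-3.14, 0.002, 0.885]
wrist_force: [0.2, -0.1, -0.9]
finger_gap: 17.2
t 22.75 at [407.8 244.7  78.5] rpy [-1.799e+02  1.300e-01  5.068e+01] F [ 0.2 -0.1 -0.9] gap 17.2
(408.4, 245.3, 13, 50.7) -> [0.001, 0.0002, 0.0655] [-0.0018, 0.0022, -0.0003]
```

View pics/w13.png

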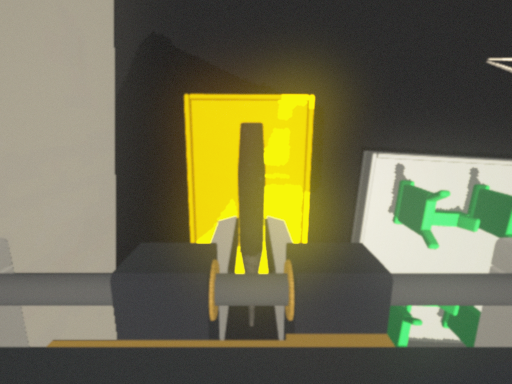

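Pen centred over the yellow tray (tray columns 185–315, pen at 251). Lower.

```bash
python3 -m pendant '[{"claw":0.012,"delta_pos":[0.001,0,0.03],"rotation":[-0.002,0.002,0]},{"claw":0.012,"delta_pos":[0.001,0,0.055],"rotation":[-0.002,0.002,0]},{"claw":0.012,"delta_pos":[0.001,0,0.065],"rotation":[-0.002,0.002,0]},{"claw":0.012,"delta_pos":[0.001,0,0.0675],"rotation":[-0.002,0.002,0]},{"claw":0.012,"delta_pos":[0.001,0,0.0675],"rotation":[-0.002,0.002,0]},{"claw":0.012,"delta_pos":[0.001,0,0.0675],"rotation":[-0.002,0.002,0]}]'
python3 -c "
from h import *
plan((408.4,245.3,8,50.7))"
```

```text
clock: 23.55
eef_pos: [409.0, 245.5, 12.0]
eef_rot: [3.141, -0.001, 0.884]
wrist_force: [0.5, -0.1, -0.9]
finger_gap: 16.9
t 23.55 at [409.  245.5  12. ] rpy [ 1.7995e+02 -8.0000e-02  5.0650e+01] F [ 0.5 -0.1 -0.9] gap 16.9
(408.4, 245.3, 8, 50.7) -> [-0.0006, -0.0003, 0.004] [0.0009, -0.0014, -0.0009]
```

```bash
python3 -m pendant '[{"claw":0.012,"delta_pos":[0,0,0.002],"rotation":[0,-0.001,0]},{"claw":0.012,"delta_pos":[0,0,0.0038],"rotation":[0,-0.001,0]},{"claw":0.012,"delta_pos":[0,0,0.0038],"rotation":[0,-0.001,0]},{"claw":0.012,"delta_pos":[0,0,0.0038],"rotation":[0,-0.001,0]}]'
python3 -m pendant '[{"claw":0.018,"delta_pos":[0,0,0],"rotation":[0,0,0]},{"claw":0.021,"delta_pos":[0,0,0],"rotation":[0,0,0]},{"claw":0.025,"delta_pos":[0,0,0],"rotation":[0,0,0]},{"claw":0.03,"delta_pos":[0,0,0],"rotation":[0,0,0]},{"claw":0.03,"delta_pos":[0,0,0],"rotation":[0,0,0]},{"claw":0.03,"delta_pos":[0,0,-0.02],"rotation":[0,0,0]},{"claw":0.03,"delta_pos":[0,0,-0.06],"rotation":[0,0,0]},{"claw":0.03,"delta_pos":[0,0,-0.12],"rotation":[0,0,0]},{"claw":0.03,"delta_pos":[0,0,-0.12],"rotation":[0,0,0]},{"claw":0.03,"delta_pos":[0,0,-0.12],"rotation":[0,0,0]}]'
python3 -c "
from h import *
plan((408.4,245.3,8,50.7)); im=snap('wrist','w14');snap('top','t14')
c=cv2.imread('pics/t14.png'); cv2.imwrite('pics/t14c.png',cv2.resize(c[100:345,100:430],None,fx=2.2,fy=2.2,interpolation=cv2.INTER_CUBIC))"
```

```text
clock: 24.05
eef_pos: [409.0, 245.5, 8.2]
eef_rot: [3.141, -0.0, 0.884]
wrist_force: [0.2, 0.3, -0.6]
finger_gap: 16.8
clock: 25.3
eef_pos: [408.6, 245.4, 127.6]
eef_rot: [3.141, 0.0, 0.884]
wrist_force: [0.1, 0.0, -0.4]
finger_gap: 30.1
t 25.3 at [408.6 245.4 127.6] rpy [1.7996e+02 1.0000e-02 5.0650e+01] F [ 0.1  0.  -0.4] gap 30.1
(408.4, 245.3, 8, 50.7) -> [-0.0002, -0.0001, 0.1196] [0.0007, 0.0002, -0.0009]
```

View pics/w14.png

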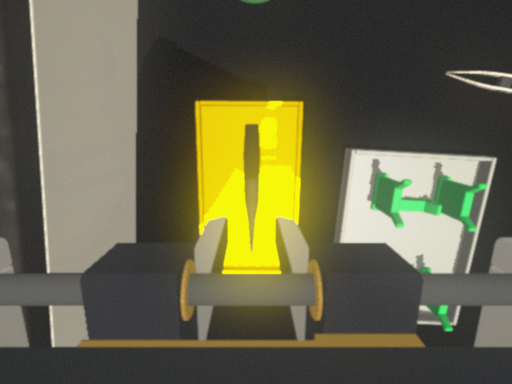

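```bash
python3 -c "
from h import *
plan((612,110,130,45))"
```

```text
t 25.4 at [408.3 245.3 126.8] rpy [-1.7999e+02  1.0000e-01  5.0650e+01] F [-0.7 -0.2  0.6] gap 29.8
(612, 110, 130, 45) -> [0.0246, 0.2433, -0.0032] [-0.0, 0.0018, 0.0985]
```

View pics/t14c.png

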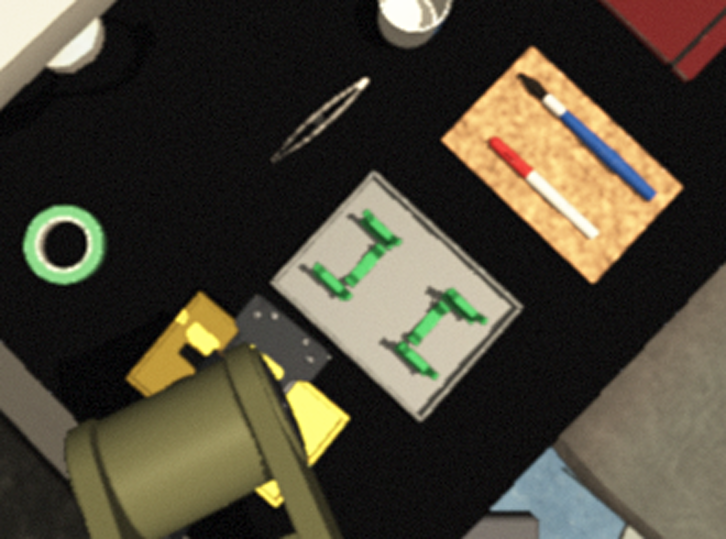

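```bash
python3 -m pendant '[{"claw":0.03,"delta_pos":[0.0246,0.2433,-0.003],"rotation":[0,0,0.0985]},{"claw":0.03,"delta_pos":[0.0246,0.2433,-0.003],"rotation":[0,0,0.0985]},{"claw":0.03,"delta_pos":[0.0246,0.2433,-0.003],"rotation":[0,0,0.0985]},{"claw":0.03,"delta_pos":[0.0246,0.2433,-0.003],"rotation":[0,0,0.0985]},{"claw":0.03,"delta_pos":[0.0246,0.2433,-0.003],"rotation":[0,0,0.0985]},{"claw":0.03,"delta_pos":[0.0246,0.2433,-0.003],"rotation":[0,0,0.0985]},{"claw":0.03,"delta_pos":[0.0246,0.2433,-0.003],"rotation":[0,0,0.0985]}]'
python3 - <<'E'
from h import *
plan((612,110,130,45)); im=snap('wrist','w15'); cv2.imwrite('pics/w15c.png',cv2.resize(im[0:240],None,fx=1.56,fy=1.56,interpolation=cv2.INTER_CUBIC))
E
```

```text
clock: 26.28
eef_pos: [611.2, 110.9, 129.5]
eef_rot: [-3.141, 0.002, 0.787]
wrist_force: [-0.7, 0.3, -0.0]
finger_gap: 29.9
t 26.27 at [611.2 110.9 129.5] rpy [-1.7998e+02  1.3000e-01  4.5070e+01] F [-0.7  0.3 -0. ] gap 29.9
(612, 110, 130, 45) -> [-0.0001, 0.0012, -0.0005] [-0.0004, 0.0022, 0.0012]
```

View pics/w15c.png

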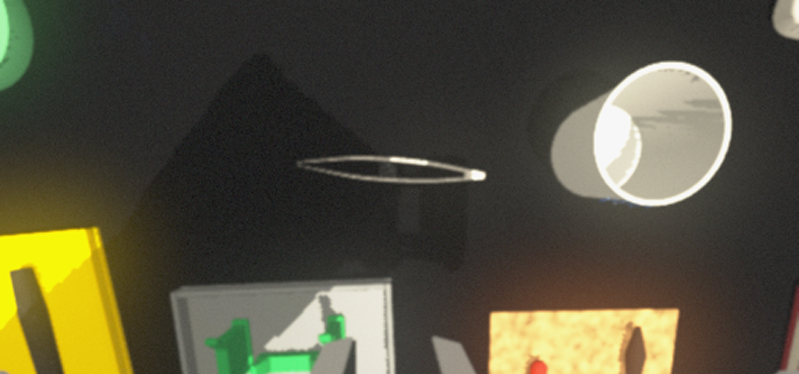

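Run:
```python
from h import *
m=manip.camera_model("wrist"); T=np.load("pics/w15.npy"); 
G=lambda pts,z:onz(m,np.array(pts)/1.56,z,T)[:,:2]
for z in (4.5,7):
    a,b=G([(297,164),(486.5,176)],z); print(z,a,b,(a+b)/2,np.linalg.norm(a-b),np.degrees(np.arctan2(*(a-b)[::-1])))
im=cv2.imread("pics/w15.png"); hsv=cv2.cvtColor(im,cv2.COLOR_BGR2HSV)
k=cv2.inRange(hsv,(0,0,75),(180,90,255)); k[:92]=0;k[125:]=0;k[:,:185]=0;k[:,325:]=0
v,u=np.nonzero(k); P=onz(m,np.c_[u,v],5,T)[:,:2].astype(np.float32); print(len(u),cv2.minAreaRect(P))
# widest waist centre
print("beaker top ctr z77",G([(663,134)],77))
```

```text
4.5 [629.55710861 214.59634501] [710.69877332 123.04128236] [670.12794096 168.81881369] 122.33682703745653 131.5493138505496
7 [629.79099748 214.12504572] [710.26642391 123.32172372] [670.02871069 168.72338472] 121.3323433521374 131.54931385054957
824 ((670.5609130859375, 169.31494140625), (16.53004264831543, 120.72076416015625), 42.755863189697266)
beaker top ctr z77 [[771.60142501  85.43750146]]
```

```bash
python3 -c "
from h import *
plan((670.2,169,60,132.0))"
```

```text
t 26.32 at [611.3 110.9 129.8] rpy [-1.7999e+02  1.1000e-01  4.5070e+01] F [ 0.2 -0.6  0.5] gap 29.9
(670.2, 169, 60, 132.0) -> [0.0829, 0.0007, 0.0696] [-0.0016, 0.0014, -1.5172]
```

```bash
python3 -m pendant '[{"claw":0.03,"delta_pos":[0.02,0,0],"rotation":[0,0,-0.18]},{"claw":0.03,"delta_pos":[0.04,0,0],"rotation":[0,0,-0.36]},{"claw":0.03,"delta_pos":[0.06,0,0],"rotation":[0,0,-0.54]},{"claw":0.03,"delta_pos":[0.083,0,0],"rotation":[0,0,-0.72]},{"claw":0.03,"delta_pos":[0.083,0,0.01],"rotation":[0,0,-0.9]},{"claw":0.03,"delta_pos":[0.083,0,0.02],"rotation":[0,0,-1.08]},{"claw":0.03,"delta_pos":[0.083,0,0.03],"rotation":[0,0,-1.26]},{"claw":0.03,"delta_pos":[0.083,0.0007,0.05],"rotation":[0,0,-1.44]},{"claw":0.03,"delta_pos":[0.083,0.0007,0.07],"rotation":[0,0,-1.517]},{"claw":0.03,"delta_pos":[0.083,0.0007,0.07],"rotation":[0,0,-1.517]}]'
python3 -m pendant '[{"claw":0.03,"delta_pos":[0,0,0],"rotation":[0,0,0]},{"claw":0.03,"delta_pos":[0,0,0],"rotation":[0,0,0]}]'
python3 -c "
from h import *
plan((670.2,169,12,132.0)); im=snap('wrist','w16')"
```

```text
clock: 27.58
eef_pos: [669.2, 169.6, 58.4]
eef_rot: [-3.137, -0.001, 2.304]
wrist_force: [0.5, 0.2, -0.5]
finger_gap: 30.2
clock: 27.82
eef_pos: [669.4, 169.8, 59.5]
eef_rot: [-3.139, -0.001, 2.303]
wrist_force: [0.6, 0.1, -0.3]
finger_gap: 29.7
t 27.82 at [669.4 169.8  59.5] rpy [-1.7983e+02 -4.0000e-02  1.3196e+02] F [ 0.6  0.1 -0.3] gap 29.7
(670.2, 169, 12, 132.0) -> [-0.0012, 0.0001, 0.0475] [-0.003, -0.0006, -0.0006]
```

View pics/w16.png

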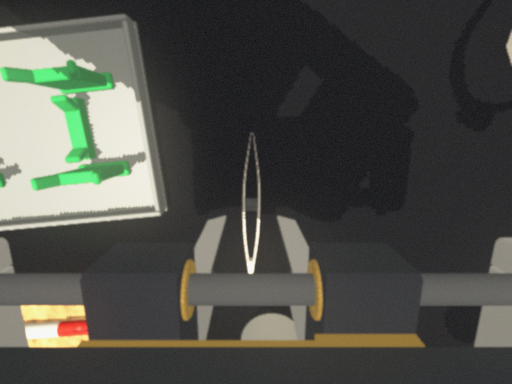

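```bash
python3 -m pendant '[{"claw":0.026,"delta_pos":[-0.001,0,0.03],"rotation":[-0.003,0,0]},{"claw":0.026,"delta_pos":[-0.001,0,0.0475],"rotation":[-0.003,0,0]},{"claw":0.026,"delta_pos":[-0.001,0,0.0475],"rotation":[-0.003,0,0]},{"claw":0.026,"delta_pos":[-0.001,0,0.0475],"rotation":[-0.003,0,0]}]'
python3 -c "
from h import *
plan((670.2,169,3,132.0))
m=manip.camera_model('wrist'); T=np.load('pics/w16.npy'); print(proj(m,[[670.2,169,4.5]],T))"
```

```text
clock: 28.38
eef_pos: [670.4, 169.1, 12.9]
eef_rot: [3.141, -0.0, 2.303]
wrist_force: [0.5, -0.1, 0.1]
finger_gap: 25.7
t 28.38 at [670.4 169.1  12.9] rpy [ 1.7995e+02 -1.0000e-02  1.3197e+02] F [ 0.5 -0.1  0.1] gap 25.7
(670.2, 169, 3, 132.0) -> [0.0001, -0.0002, 0.0099] [0.0009, -0.0001, -0.0006]
[[250.80643851 207.34818213]]
```

```bash
python3 -m pendant '[{"claw":0.026,"delta_pos":[0,0,0.007],"rotation":[0.001,0,0]},{"claw":0.026,"delta_pos":[0,0,0.0103],"rotation":[0.001,0,0]},{"claw":0.026,"delta_pos":[0,0,0.0103],"rotation":[0.001,0,0]},{"claw":0.018,"delta_pos":[0,0,0.0103],"rotation":[0.001,0,0]},{"claw":0.015,"delta_pos":[0,0,0.0103],"rotation":[0.001,0,0]},{"claw":0.009,"delta_pos":[0,0,0.0103],"rotation":[0.001,0,0]},{"claw":0.009,"delta_pos":[0,0,0.0103],"rotation":[0.001,0,0]},{"claw":0.009,"delta_pos":[0,0,0.0103],"rotation":[0.001,0,0]}]' 15
python3 -c "
from h import *
plan((670.2,169,3,132.0))"
```

```text
clock: 29.38
eef_pos: [670.5, 169.1, 2.7]
eef_rot: [3.142, 0.0, 2.303]
wrist_force: [-0.6, -0.4, 1.4]
finger_gap: 13.3
t 29.38 at [670.5 169.1   2.7] rpy [180.     0.   131.97] F [-0.6 -0.4  1.4] gap 13.3
(670.2, 169, 3, 132.0) -> [0.0001, -0.0003, -0.0003] [0.0001, 0.0, -0.0006]
```

```bash
python3 -m pendant '[{"claw":0.009,"delta_pos":[0,0,-0.01],"rotation":[0,0,0]},{"claw":0.009,"delta_pos":[0,0,-0.04],"rotation":[0,0,0]},{"claw":0.009,"delta_pos":[0,0,-0.08],"rotation":[0,0,0]},{"claw":0.009,"delta_pos":[0,0,-0.11],"rotation":[0,0,0]},{"claw":0.009,"delta_pos":[0,0,-0.11],"rotation":[0,0,0]},{"claw":0.009,"delta_pos":[0,0,-0.11],"rotation":[0,0,0]}]'
python3 - <<'E'
from h import *
plan((502.2,98.3,90,47.4)); im=snap('wrist','w17')
m=manip.camera_model('wrist')
E
```

```text
clock: 30.12
eef_pos: [670.0, 169.0, 111.6]
eef_rot: [-3.14, -0.001, 2.303]
wrist_force: [0.3, -0.5, -0.9]
finger_gap: 13.3
t 30.12 at [670.  169.  111.6] rpy [-1.7993e+02 -4.0000e-02  1.3197e+02] F [ 0.3 -0.5 -0.9] gap 13.3
(502.2, 98.3, 90, 47.4) -> [0.0597, -0.172, 0.0219] [-0.0015, 0.0003, 1.476]
```

View pics/w17.png

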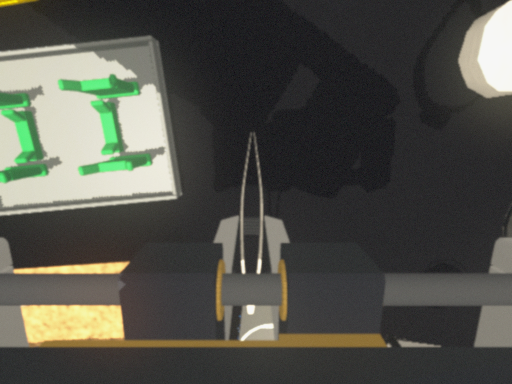

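Run:
```python
from h import *
m=manip.camera_model('wrist'); T=np.load('pics/w17.npy'); P=onz(m,[(252.3,132.5),(250.3,313)],113.4,T); print(P,P.mean(0),np.linalg.norm(P[0]-P[1]),np.degrees(np.arctan2(*(P[0]-P[1])[:2][::-1])))
im=cv2.imread('pics/w17.png'); cv2.imwrite('pics/w17c.png',cv2.resize(im[120:330,190:310],None,fx=2.8,fy=2.8,interpolation=cv2.INTER_CUBIC))
```

```text
[[629.95751758 215.246865   113.4       ]
 [710.78592435 123.348845   113.4       ]] [670.37172096 169.297855   113.4       ] 122.38659003340035 131.33306876198526
```

View pics/w17c.png

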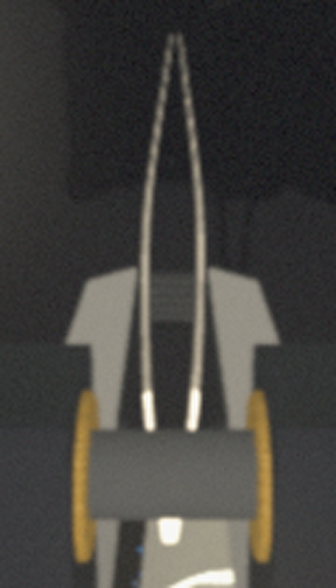

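```bash
python3 -m pendant '[{"claw":0.009,"delta_pos":[0.006,-0.018,0],"rotation":[0,0,0.165]},{"claw":0.009,"delta_pos":[0.012,-0.036,0],"rotation":[0,0,0.33]},{"claw":0.009,"delta_pos":[0.019,-0.055,0],"rotation":[0,0,0.495]},{"claw":0.009,"delta_pos":[0.026,-0.075,0],"rotation":[0,0,0.66]},{"claw":0.009,"delta_pos":[0.033,-0.095,0],"rotation":[0,0,0.825]},{"claw":0.009,"delta_pos":[0.04,-0.115,0],"rotation":[0,0,0.99]},{"claw":0.009,"delta_pos":[0.047,-0.135,0],"rotation":[0,0,1.155]},{"claw":0.009,"delta_pos":[0.054,-0.155,0],"rotation":[0,0,1.32]},{"claw":0.009,"delta_pos":[0.0597,-0.172,0.01],"rotation":[0,0,1.471]},{"claw":0.009,"delta_pos":[0.0597,-0.172,0.022],"rotation":[0,0,1.471]}]'
python3 -m pendant '[{"claw":0.009,"delta_pos":[0,0,0],"rotation":[0,0,0]},{"claw":0.009,"delta_pos":[0,0,0],"rotation":[0,0,0]}]'
python3 -c "
from h import *
plan((502.2,98.3,60,47.7)); im=snap('wrist','w18')"
```

```text
clock: 31.42
eef_pos: [501.3, 98.1, 88.5]
eef_rot: [-3.14, 0.003, 0.833]
wrist_force: [-0.0, 0.8, -1.2]
finger_gap: 13.5
clock: 31.68
eef_pos: [501.7, 98.3, 88.3]
eef_rot: [-3.139, 0.003, 0.835]
wrist_force: [0.1, 0.3, 0.7]
finger_gap: 13.7
t 31.68 at [501.7  98.3  88.3] rpy [-1.7987e+02  1.7000e-01  4.7840e+01] F [0.1 0.3 0.7] gap 13.7
(502.2, 98.3, 60, 47.7) -> [0.0005, 0.0004, 0.0283] [-0.0023, 0.0029, 0.0024]
```

View pics/w18.png

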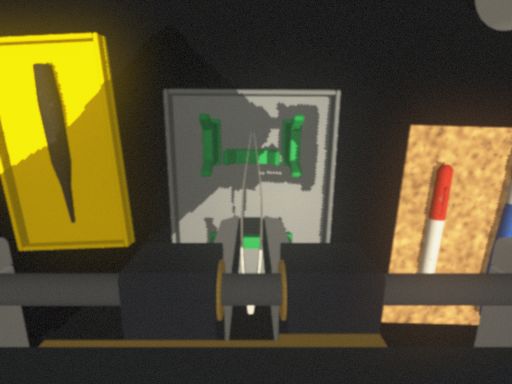

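```bash
python3 -m pendant '[{"claw":0.009,"delta_pos":[0.0005,0,0.03],"rotation":[-0.002,0.003,0]},{"claw":0.009,"delta_pos":[0.0005,0,0.055],"rotation":[-0.002,0.003,0]},{"claw":0.009,"delta_pos":[0.0005,0,0.066],"rotation":[-0.002,0.003,0]},{"claw":0.009,"delta_pos":[0.0005,0,0.067],"rotation":[-0.002,0.003,0]},{"claw":0.009,"delta_pos":[0.0005,0,0.067],"rotation":[-0.002,0.003,0]},{"claw":0.009,"delta_pos":[0.0005,0,0.067],"rotation":[-0.002,0.003,0]}]'
python3 -c "
from h import *
plan((502.2,98.5,17.1,47.7))"
```

```text
clock: 32.48
eef_pos: [502.4, 98.7, 22.3]
eef_rot: [3.141, -0.001, 0.835]
wrist_force: [-0.5, -0.1, 0.7]
finger_gap: 13.7
t 32.48 at [502.4  98.7  22.3] rpy [ 1.7995e+02 -8.0000e-02  4.7820e+01] F [-0.5 -0.1  0.7] gap 13.7
(502.2, 98.5, 17.1, 47.7) -> [-0.0002, -0.0, 0.0052] [0.0009, -0.0015, 0.002]
```

```bash
python3 -m pendant '[{"claw":0.009,"delta_pos":[0,0,0.003],"rotation":[0,-0.0015,0.002]},{"claw":0.009,"delta_pos":[0,0,0.0052],"rotation":[0,-0.0015,0.002]},{"claw":0.009,"delta_pos":[0,0,0.0052],"rotation":[0,-0.0015,0.002]},{"claw":0.009,"delta_pos":[0,0,0.0052],"rotation":[0,-0.0015,0.002]}]'
python3 -m pendant '[{"claw":0.0155,"delta_pos":[0,0,0],"rotation":[0,0,0]},{"claw":0.018,"delta_pos":[0,0,0],"rotation":[0,0,0]},{"claw":0.022,"delta_pos":[0,0,0],"rotation":[0,0,0]},{"claw":0.025,"delta_pos":[0,0,0],"rotation":[0,0,0]},{"claw":0.025,"delta_pos":[0,0,0],"rotation":[0,0,0]},{"claw":0.025,"delta_pos":[0,0,-0.02],"rotation":[0,0,0]},{"claw":0.025,"delta_pos":[0,0,-0.06],"rotation":[0,0,0]},{"claw":0.025,"delta_pos":[0,0,-0.1],"rotation":[0,0,0]},{"claw":0.025,"delta_pos":[0,0,-0.1],"rotation":[0,0,0]},{"claw":0.025,"delta_pos":[0,0,-0.1],"rotation":[0,0,0]}]'
python3 -c "
from h import *
plan((447,46,140,47.4),(588,-60,120,46.3))"
```

```text
clock: 32.98
eef_pos: [502.3, 98.7, 17.1]
eef_rot: [3.141, 0.0, 0.833]
wrist_force: [0.1, 0.4, -0.6]
finger_gap: 13.6
clock: 34.22
eef_pos: [501.9, 98.6, 116.3]
eef_rot: [3.141, 0.001, 0.833]
wrist_force: [-0.0, 0.3, -0.5]
finger_gap: 25.3
t 34.23 at [501.9  98.6 116.3] rpy [1.7999e+02 5.0000e-02 4.7700e+01] F [-0.   0.3 -0.5] gap 25.3
(447, 46, 140, 47.4) -> [-0.0759, -0.0052, -0.0236] [0.0002, 0.0008, 0.0052]
(588, -60, 120, 46.3) -> [-0.0594, 0.1705, -0.0036] [0.0002, 0.0008, 0.0244]
```

Look at the tray from the side offset.

```bash
python3 -m pendant '[{"claw":0.03,"delta_pos":[-0.05,-0.005,-0.015],"rotation":[0,0,0.005]},{"claw":0.03,"delta_pos":[-0.076,-0.005,-0.0236],"rotation":[0,0,0.005]},{"claw":0.03,"delta_pos":[-0.076,-0.005,-0.0236],"rotation":[0,0,0.005]},{"claw":0.03,"delta_pos":[-0.076,-0.005,-0.0236],"rotation":[0,0,0.005]}]'
python3 - <<'E'
from h import *
plan((588,-60.1,120,46.3)); im=snap('wrist','w19'); cv2.imwrite('pics/w19c.png',cv2.resize(im[0:240],None,fx=1.56,fy=1.56,interpolation=cv2.INTER_CUBIC))
E
```

```text
clock: 34.72
eef_pos: [447.2, 46.1, 139.2]
eef_rot: [-3.141, 0.001, 0.827]
wrist_force: [0.4, 0.8, -1.1]
finger_gap: 30.3
t 34.73 at [447.2  46.1 139.2] rpy [-1.7997e+02  8.0000e-02  4.7410e+01] F [ 0.4  0.8 -1.1] gap 30.3
(588, -60.1, 120, 46.3) -> [0.0172, 0.1756, 0.0191] [-0.0006, 0.0014, 0.0194]
```

View pics/w19c.png

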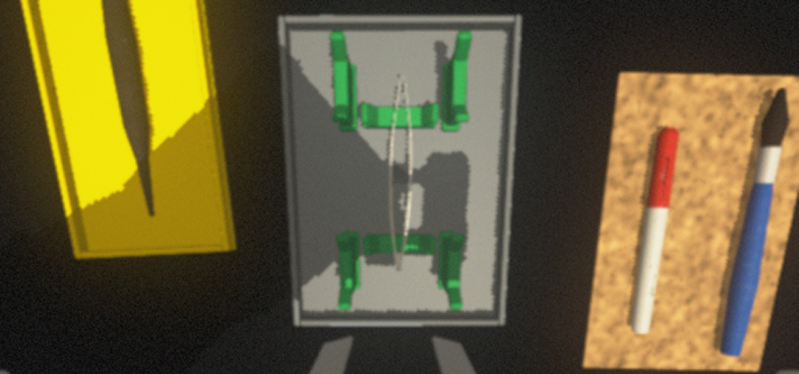

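Run:
```python
from h import *
m=manip.camera_model("wrist"); T=np.load("pics/w19.npy")
G=lambda pts,z:onz(m,np.array(pts)/1.56,z,T)[:,:2]
C=G([(279,17),(521,17),(504,325),(295,325)],20); c=C.mean(0); yv=C[0]+C[1]-C[2]-C[3]; a=np.arctan2(yv[1],yv[0]); print("tray",c,np.degrees(a)-90)
e=G([(402,75),(399,269)],18); mid=e.mean(0); d=mid-c; print("forceps",mid,np.linalg.norm(e[0]-e[1]),np.degrees(np.arctan2(*(e[0]-e[1])[::-1])),"tray xy",d@[np.sin(a),-np.cos(a)],d@[np.cos(a),np.sin(a)])
```

```text
tray [501.9710819   97.32793235] -42.49650762988665
forceps [504.80848604  99.73161116] 119.17984607204805 46.70080679061148 tray xy 0.4682767548542254 3.6890718296025455
```

Run:
```python
import cv2
im=cv2.imread('pics/w19.png'); cv2.imwrite('pics/w19d.png',cv2.resize(im[5:215,175:340],None,fx=2.85,fy=2.85,interpolation=cv2.INTER_CUBIC))
```

```text
(no output)
```

View pics/w19d.png

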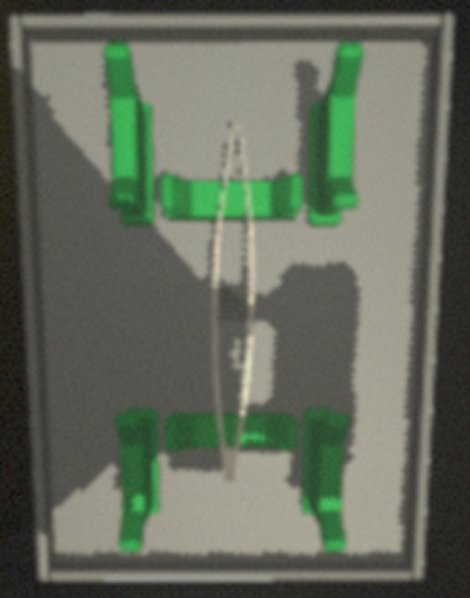

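Run:
```python
from h import *
m=manip.camera_model("wrist"); T=np.load("pics/w19.npy")
ey=np.array([np.sin(np.radians(42.55)),np.cos(np.radians(42.55))])
def y(px,z): return ((onz(m,np.array([px])/2.85+[175,5],z,T)[0,:2]-[502.3,97.6])@ey).round(1)
print("cradle top edges z14",[y((231,r),14) for r in (180,207,218)], [y((231,r),14) for r in (415,438,450)])
print("cradle z27",[y((170,r),27) for r in (175,182)])
print("forceps",y((232,123),18.5),y((231,480),18.5), "tape walls in z20",y((231,15),20),y((231,577),20),"inner",y((231,42),20))
```

```text
cradle top edges z14 [np.float64(45.8), np.float64(37.1), np.float64(33.5)] [np.float64(-34.1), np.float64(-42.4), np.float64(-46.8)]
cradle z27 [np.float64(45.0), np.float64(42.9)]
forceps 62.7 -57.3 tape walls in z20 94.3 -93.6 inner 86.5
```

```bash
python3 -c "
from h import *
plan((502.3,98.7,60,47.4),(502.3,98.7,17.1,47.4))"
```

```text
t 34.77 at [447.2  46.2 139.2] rpy [-1.7996e+02  9.0000e-02  4.7430e+01] F [ 1.   0.2 -0.1] gap 29.7
(502.3, 98.7, 60, 47.4) -> [0.076, 0.0051, 0.0791] [-0.0007, 0.0015, 0.0006]
(502.3, 98.7, 17.1, 47.4) -> [0.0761, 0.0052, 0.122] [-0.0007, 0.0015, 0.0006]
```

```bash
python3 -m pendant '[{"claw":0.026,"delta_pos":[0.05,0.003,0.02],"rotation":[0,0.001,0]},{"claw":0.026,"delta_pos":[0.076,0.005,0.05],"rotation":[0,0.001,0]},{"claw":0.026,"delta_pos":[0.076,0.005,0.07],"rotation":[0,0.001,0]},{"claw":0.026,"delta_pos":[0.076,0.005,0.08],"rotation":[0,0.001,0]},{"claw":0.026,"delta_pos":[0.076,0.005,0.1],"rotation":[0,0.001,0]},{"claw":0.026,"delta_pos":[0.076,0.005,0.117],"rotation":[0,0.001,0]},{"claw":0.026,"delta_pos":[0.076,0.005,0.121],"rotation":[0,0.001,0]},{"claw":0.026,"delta_pos":[0.076,0.005,0.121],"rotation":[0,0.001,0]}]'
python3 -c "
from h import *
plan((502.3,98.7,17.1,47.4))"
```

```text
clock: 35.78
eef_pos: [502.2, 98.8, 18.3]
eef_rot: [-3.141, 0.0, 0.828]
wrist_force: [-0.1, -0.1, 0.3]
finger_gap: 25.8
t 35.77 at [502.2  98.8  18.3] rpy [-1.7996e+02  3.0000e-02  4.7430e+01] F [-0.1 -0.1  0.3] gap 25.8
(502.3, 98.7, 17.1, 47.4) -> [0.0, 0.0001, 0.0012] [-0.0007, 0.0005, 0.0005]
```

```bash
python3 -m pendant '[{"claw":0.02,"delta_pos":[0,0,0.001],"rotation":[0,0,0]},{"claw":0.017,"delta_pos":[0,0,0.001],"rotation":[0,0,0]},{"claw":0.014,"delta_pos":[0,0,0.001],"rotation":[0,0,0]},{"claw":0.009,"delta_pos":[0,0,0.001],"rotation":[0,0,0]},{"claw":0.009,"delta_pos":[0,0,0.001],"rotation":[0,0,0]},{"claw":0.009,"delta_pos":[0,0,-0.004],"rotation":[0,0,0]},{"claw":0.009,"delta_pos":[-0.0023,0,-0.004],"rotation":[0,0,0]},{"claw":0.009,"delta_pos":[-0.0023,0,-0.004],"rotation":[0,0,0]}]' 15
python3 -c "
from h import *
plan((500.7,97.1,17.2,47.4))"
```

```text
clock: 36.78
eef_pos: [500.5, 96.9, 22.3]
eef_rot: [-3.141, 0.001, 0.828]
wrist_force: [-0.9, 0.7, -0.0]
finger_gap: 13.3
t 36.77 at [500.5  96.9  22.3] rpy [-1.7996e+02  3.0000e-02  4.7420e+01] F [-0.9  0.7 -0. ] gap 13.3
(500.7, 97.1, 17.2, 47.4) -> [0.0003, -0.0, 0.0051] [-0.0007, 0.0006, 0.0004]
```

```bash
python3 -m pendant '[{"claw":0.009,"delta_pos":[0,0,0.003],"rotation":[0,0,0]},{"claw":0.009,"delta_pos":[0,0,0.005],"rotation":[0,0,0]},{"claw":0.009,"delta_pos":[0,0,0.005],"rotation":[0,0,0]},{"claw":0.009,"delta_pos":[0,0,0.005],"rotation":[0,0,0]}]'
python3 -m pendant '[{"claw":0.0155,"delta_pos":[0,0,0],"rotation":[0,0,0]},{"claw":0.018,"delta_pos":[0,0,0],"rotation":[0,0,0]},{"claw":0.022,"delta_pos":[0,0,0],"rotation":[0,0,0]},{"claw":0.025,"delta_pos":[0,0,0],"rotation":[0,0,0]},{"claw":0.025,"delta_pos":[0,0,0],"rotation":[0,0,0]},{"claw":0.025,"delta_pos":[0,0,-0.02],"rotation":[0,0,0]},{"claw":0.025,"delta_pos":[0,0,-0.06],"rotation":[0,0,0]},{"claw":0.025,"delta_pos":[0,0,-0.1],"rotation":[0,0,0]},{"claw":0.025,"delta_pos":[0,0,-0.1],"rotation":[0,0,0]}]'
python3 -m pendant '[{"claw":0.03,"delta_pos":[-0.05,0,-0.02],"rotation":[0,0,0]},{"claw":0.03,"delta_pos":[-0.073,0,-0.02],"rotation":[0,0,0]},{"claw":0.03,"delta_pos":[-0.073,0,-0.02],"rotation":[0,0,0]},{"claw":0.03,"delta_pos":[-0.073,0,-0.02],"rotation":[0,0,0]}]'
python3 - <<'E'
from h import *
plan((587.5,-60.4,80,46.3)); im=snap('wrist','w20'); cv2.imwrite('pics/w20d.png',cv2.resize(im[5:215,175:340],None,fx=2.85,fy=2.85,interpolation=cv2.INTER_CUBIC))
E
```

```text
clock: 37.28
eef_pos: [500.5, 96.9, 17.3]
eef_rot: [-3.141, 0.001, 0.828]
wrist_force: [-2.3, -1.2, 3.4]
finger_gap: 13.4
clock: 38.4
eef_pos: [501.9, 97.1, 120.0]
eef_rot: [3.139, -0.003, 0.828]
wrist_force: [-0.2, 0.5, -0.6]
finger_gap: 24.8
clock: 38.9
eef_pos: [452.8, 43.7, 139.3]
eef_rot: [3.139, -0.003, 0.828]
wrist_force: [-0.6, 0.5, 0.5]
finger_gap: 30.2
t 38.9 at [452.8  43.7 139.3] rpy [ 1.7988e+02 -1.7000e-01  4.7420e+01] F [-0.6  0.5  0.5] gap 30.2
(587.5, -60.4, 80, 46.3) -> [0.0143, 0.1695, 0.0597] [0.0021, -0.003, 0.0196]
```

View pics/w20d.png

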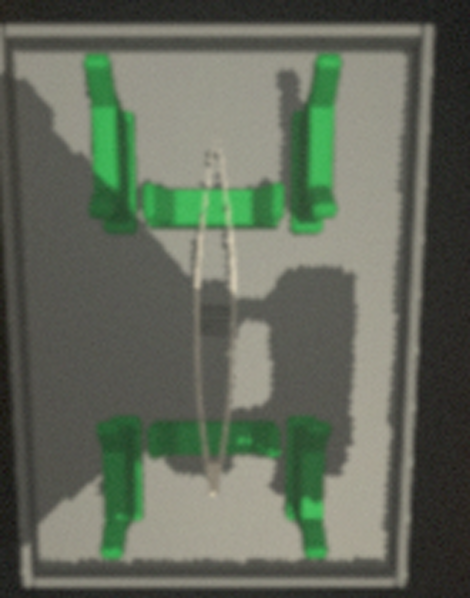

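Run:
```python
from h import *
m=manip.camera_model("wrist"); T=np.load("pics/w20.npy")
a=np.radians(42.55);ey=np.array([np.sin(a),np.cos(a)]);ex=np.array([np.cos(a),-np.sin(a)])
def y(px,z):
    d=onz(m,np.array([px])/2.85+[175,5],z,T)[0,:2]-[502.3,97.6]; return (d@ex).round(1),(d@ey).round(1)
print("cradles",[y((214,r),14) for r in (188,227)], [y((214,r),14) for r in (422,457)])
print("forceps",y((214,150),18.5),y((213,495),18.5),"trough ctr", y((214,208),27),[y((c,205),27) for c in (144,283)])
```

```text
cradles [(np.float64(-0.0), np.float64(46.0)), (np.float64(-0.0), np.float64(33.3))] [(np.float64(-0.2), np.float64(-34.0)), (np.float64(-0.2), np.float64(-46.8))]
forceps (np.float64(0.0), np.float64(57.1)) (np.float64(-0.6), np.float64(-60.2)) trough ctr (np.float64(-0.0), np.float64(37.5)) [(np.float64(-23.2), np.float64(38.4)), (np.float64(22.8), np.float64(38.4))]
```

```bash
python3 -c "
from h import *
plan((634.7,-106.6,60,46.4))"
```

```text
t 38.95 at [452.8  43.8 139.2] rpy [ 1.7989e+02 -1.6000e-01  4.7450e+01] F [-0.1  0.6 -0.2] gap 30.3
(634.7, -106.6, 60, 46.4) -> [0.012, 0.2356, 0.0797] [0.002, -0.0029, 0.0182]
```

```bash
python3 -m pendant '[{"claw":0.03,"delta_pos":[0.003,0.06,0],"rotation":[0.002,-0.003,0.018]},{"claw":0.03,"delta_pos":[0.006,0.12,0.01],"rotation":[0.002,-0.003,0.018]},{"claw":0.03,"delta_pos":[0.012,0.18,0.02],"rotation":[0.002,-0.003,0.018]},{"claw":0.03,"delta_pos":[0.012,0.2356,0.04],"rotation":[0.002,-0.003,0.018]},{"claw":0.03,"delta_pos":[0.012,0.2356,0.08],"rotation":[0.002,-0.003,0.018]},{"claw":0.03,"delta_pos":[0.012,0.2356,0.08],"rotation":[0.002,-0.003,0.018]},{"claw":0.03,"delta_pos":[0.012,0.2356,0.08],"rotation":[0.002,-0.003,0.018]}]'
python3 -c "
from h import *
plan((634.7,-106.6,5.9,46.4)); im=snap('wrist','w21')"
```

```text
clock: 39.83
eef_pos: [635.3, -105.9, 61.0]
eef_rot: [3.141, -0.0, 0.811]
wrist_force: [-0.2, -0.0, 0.1]
finger_gap: 30.3
t 39.83 at [ 635.3 -105.9   61. ] rpy [ 1.7995e+02 -3.0000e-02  4.6470e+01] F [-0.2 -0.   0.1] gap 30.3
(634.7, -106.6, 5.9, 46.4) -> [-0.0009, -0.0, 0.0551] [0.0009, -0.0004, 0.0012]
```

View pics/w21.png

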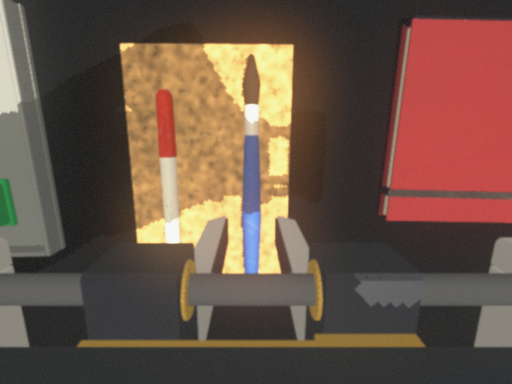

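```bash
python3 -m pendant '[{"claw":0.03,"delta_pos":[-0.0009,0,0.03],"rotation":[0.001,0,0.001]},{"claw":0.03,"delta_pos":[-0.0009,0,0.05],"rotation":[0.001,0,0.001]},{"claw":0.03,"delta_pos":[-0.0009,0,0.0552],"rotation":[0.001,0,0.001]},{"claw":0.03,"delta_pos":[-0.0009,0,0.0552],"rotation":[0.001,0,0.001]},{"claw":0.022,"delta_pos":[-0.0009,0,0.0552],"rotation":[0.001,0,0.001]},{"claw":0.018,"delta_pos":[-0.0009,0,0.0552],"rotation":[0.001,0,0.001]},{"claw":0.015,"delta_pos":[-0.0009,0,0.0552],"rotation":[0.001,0,0.001]},{"claw":0.01,"delta_pos":[-0.0009,0,0.0552],"rotation":[0.001,0,0.001]},{"claw":0.01,"delta_pos":[-0.0009,0,0.0552],"rotation":[0.001,0,0.001]},{"claw":0.01,"delta_pos":[-0.0009,0,0.0552],"rotation":[0.001,0,0.001]}]' 15
python3 -c "
from h import *
plan((634.7,-106.6,5.9,46.4))"
```

```text
clock: 41.12
eef_pos: [635.2, -106.8, 6.9]
eef_rot: [3.14, -0.001, 0.81]
wrist_force: [-1.9, 0.9, 6.2]
finger_gap: 15.6
t 41.12 at [ 635.2 -106.8    6.9] rpy [ 1.7992e+02 -7.0000e-02  4.6410e+01] F [-1.9  0.9  6.2] gap 15.6
(634.7, -106.6, 5.9, 46.4) -> [-0.0002, -0.0005, 0.001] [0.0014, -0.0013, 0.0001]
```

```bash
python3 -m pendant '[{"claw":0.01,"delta_pos":[0,0,-0.01],"rotation":[0,0,0]},{"claw":0.01,"delta_pos":[0,0,-0.04],"rotation":[0,0,0]},{"claw":0.01,"delta_pos":[0,0,-0.08],"rotation":[0,0,0]},{"claw":0.01,"delta_pos":[0,0,-0.115],"rotation":[0,0,0]},{"claw":0.01,"delta_pos":[0,0,-0.115],"rotation":[0,0,0]},{"claw":0.01,"delta_pos":[0,0,-0.115],"rotation":[0,0,0]}]'
python3 -c "
from h import *
plan((540.8,133.7,115,135.82)); im=snap('wrist','w22')"
```

```text
clock: 41.88
eef_pos: [634.6, -106.7, 121.1]
eef_rot: [3.141, -0.001, 0.81]
wrist_force: [-0.1, -0.2, -0.6]
finger_gap: 15.9
t 41.88 at [ 634.6 -106.7  121.1] rpy [ 1.7998e+02 -4.0000e-02  4.6410e+01] F [-0.1 -0.2 -0.6] gap 15.9
(540.8, 133.7, 115, 135.82) -> [0.1095, -0.2337, 0.006] [0.0008, -0.0002, -1.5605]
```

View pics/w22.png

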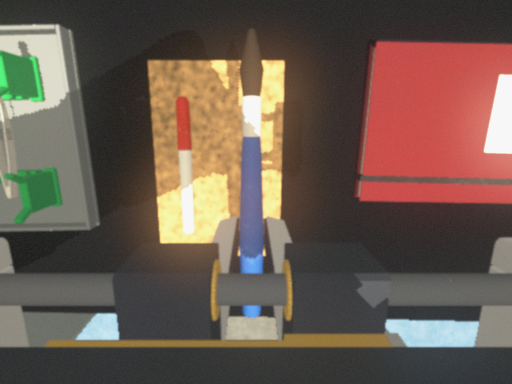

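```bash
python3 -m pendant '[{"claw":0.01,"delta_pos":[0.012,-0.026,0],"rotation":[0,0,-0.17]},{"claw":0.01,"delta_pos":[0.024,-0.052,0],"rotation":[0,0,-0.34]},{"claw":0.01,"delta_pos":[0.036,-0.078,0],"rotation":[0,0,-0.51]},{"claw":0.01,"delta_pos":[0.048,-0.104,0],"rotation":[0,0,-0.68]},{"claw":0.01,"delta_pos":[0.06,-0.13,0],"rotation":[0,0,-0.86]},{"claw":0.01,"delta_pos":[0.072,-0.156,0],"rotation":[0,0,-1.03]},{"claw":0.01,"delta_pos":[0.085,-0.182,0],"rotation":[0,0,-1.2]},{"claw":0.01,"delta_pos":[0.098,-0.208,0],"rotation":[0,0,-1.38]},{"claw":0.01,"delta_pos":[0.1095,-0.2337,0.005],"rotation":[0,0,-1.5605]},{"claw":0.01,"delta_pos":[0.1095,-0.2337,0.005],"rotation":[0,0,-1.5605]}]'
python3 -m pendant '[{"claw":0.01,"delta_pos":[0,0,0],"rotation":[0,0,0]},{"claw":0.01,"delta_pos":[0,0,0],"rotation":[0,0,0]}]'
python3 -c "
from h import *
plan((540.8,133.7,65,135.82))"
```

```text
clock: 43.18
eef_pos: [539.6, 134.9, 114.4]
eef_rot: [-3.14, -0.002, 2.373]
wrist_force: [0.3, -0.7, -0.6]
finger_gap: 15.6
clock: 43.42
eef_pos: [539.7, 134.2, 114.1]
eef_rot: [-3.139, -0.002, 2.371]
wrist_force: [0.3, -0.2, 0.1]
finger_gap: 15.7
t 43.42 at [539.7 134.2 114.1] rpy [-1.7987e+02 -1.2000e-01  1.3582e+02] F [ 0.3 -0.2  0.1] gap 15.7
(540.8, 133.7, 65, 135.82) -> [-0.0013, 0.0006, 0.0491] [-0.0022, -0.0021, 0.0]
```

```bash
python3 -m pendant '[{"claw":0.01,"delta_pos":[-0.0013,0.0006,0.025],"rotation":[-0.002,-0.002,0]},{"claw":0.01,"delta_pos":[-0.0013,0.0006,0.045],"rotation":[-0.002,-0.002,0]},{"claw":0.01,"delta_pos":[-0.0013,0.0006,0.0495],"rotation":[-0.002,-0.002,0]},{"claw":0.01,"delta_pos":[-0.0013,0.0006,0.0495],"rotation":[-0.002,-0.002,0]},{"claw":0.01,"delta_pos":[-0.0013,0.0006,0.0495],"rotation":[-0.002,-0.002,0]}]'
python3 -c "
from h import *
plan((540.8,133.7,51,135.82)); snap('wrist','w23')"
```

```text
clock: 44.05
eef_pos: [541.3, 133.7, 65.4]
eef_rot: [3.141, 0.001, 2.37]
wrist_force: [-0.2, -0.6, -0.7]
finger_gap: 15.7
t 44.05 at [541.3 133.7  65.4] rpy [1.7995e+02 4.0000e-02 1.3580e+02] F [-0.2 -0.6 -0.7] gap 15.7
(540.8, 133.7, 51, 135.82) -> [0.0004, -0.0004, 0.0144] [0.0008, 0.0006, -0.0003]
```

View pics/w23.png

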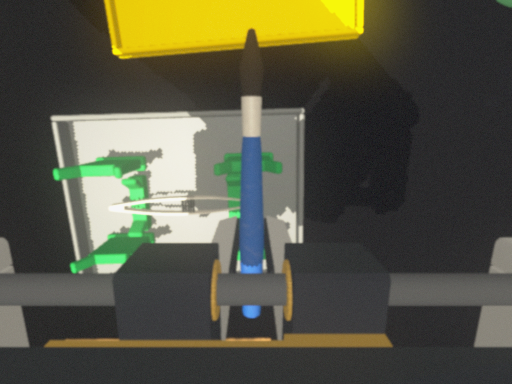

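```bash
python3 -m pendant '[{"claw":0.01,"delta_pos":[0.0004,-0.0003,0.009],"rotation":[0,0,0]},{"claw":0.01,"delta_pos":[0.0004,-0.0003,0.0144],"rotation":[0,0,0]},{"claw":0.01,"delta_pos":[0.0004,-0.0003,0.0144],"rotation":[0,0,0]},{"claw":0.01,"delta_pos":[0.0004,-0.0003,0.0144],"rotation":[0,0,0]}]'
python3 -m pendant '[{"claw":0.01,"delta_pos":[0,0,0.001],"rotation":[0,0,0]},{"claw":0.01,"delta_pos":[0,0,0.001],"rotation":[0,0,0]}]'
python3 -c "
from h import *
plan((540.8,133.7,49.9,135.82))"
```

```text
clock: 44.6
eef_pos: [540.8, 133.8, 51.0]
eef_rot: [3.141, 0.001, 2.37]
wrist_force: [0.6, 0.2, -0.7]
finger_gap: 15.8
clock: 44.85
eef_pos: [540.8, 133.8, 50.0]
eef_rot: [3.141, 0.001, 2.37]
wrist_force: [0.5, -0.1, -0.4]
finger_gap: 16.1
t 44.85 at [540.8 133.8  50. ] rpy [1.7996e+02 3.0000e-02 1.3581e+02] F [ 0.5 -0.1 -0.4] gap 16.1
(540.8, 133.7, 49.9, 135.82) -> [-0.0, -0.0001, 0.0001] [0.0008, 0.0006, -0.0002]
```

```bash
python3 -m pendant '[{"claw":0.01,"delta_pos":[0,0,0.0008],"rotation":[0,0,0]},{"claw":0.01,"delta_pos":[0,0,0.0008],"rotation":[0,0,0]}]'
python3 -m pendant '[{"claw":0.01,"delta_pos":[0,0,0],"rotation":[0,0,0]},{"claw":0.01,"delta_pos":[0,0,0],"rotation":[0,0,0]}]'
```

```text
clock: 45.1
eef_pos: [540.9, 133.8, 49.8]
eef_rot: [3.141, 0.001, 2.37]
wrist_force: [-3.0, -0.9, 7.6]
finger_gap: 15.7
clock: 45.35
eef_pos: [541.0, 133.8, 49.9]
eef_rot: [3.14, 0.001, 2.37]
wrist_force: [-0.1, -0.2, 2.0]
finger_gap: 16.0
```

Contact on the saddles; release.

```bash
python3 -m pendant '[{"claw":0.0175,"delta_pos":[0,0,0],"rotation":[0,0,0]},{"claw":0.02,"delta_pos":[0,0,0],"rotation":[0,0,0]},{"claw":0.025,"delta_pos":[0,0,0],"rotation":[0,0,0]},{"claw":0.03,"delta_pos":[0,0,0],"rotation":[0,0,0]},{"claw":0.03,"delta_pos":[0,0,0],"rotation":[0,0,0]},{"claw":0.03,"delta_pos":[0,0,-0.02],"rotation":[0,0,0]},{"claw":0.03,"delta_pos":[0,0,-0.06],"rotation":[0,0,0]},{"claw":0.03,"delta_pos":[0,0,-0.07],"rotation":[0,0,0]},{"claw":0.03,"delta_pos":[0,0,-0.07],"rotation":[0,0,0]},{"claw":0.03,"delta_pos":[0,0,-0.07],"rotation":[0,0,0]}]'
python3 -c "
from h import *
plan((587.5,-60.4,90,46.3)); snap('wrist','w24')"
```

```text
clock: 46.6
eef_pos: [540.3, 133.6, 118.5]
eef_rot: [-3.141, -0.0, 2.37]
wrist_force: [0.3, -0.1, -1.0]
finger_gap: 30.3
t 46.6 at [540.3 133.6 118.5] rpy [-1.7997e+02 -1.0000e-02  1.3581e+02] F [ 0.3 -0.1 -1. ] gap 30.3
(587.5, -60.4, 90, 46.3) -> [-0.1691, -0.1062, 0.0286] [-0.0006, 0.0002, 1.5622]
```

View pics/w24.png

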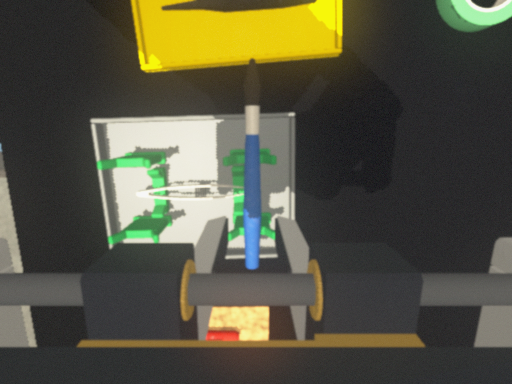

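```bash
python3 -m pendant '[{"claw":0.03,"delta_pos":[-0.02,-0.012,0],"rotation":[0,0,0.175]},{"claw":0.03,"delta_pos":[-0.04,-0.024,0],"rotation":[0,0,0.35]},{"claw":0.03,"delta_pos":[-0.06,-0.036,0],"rotation":[0,0,0.525]},{"claw":0.03,"delta_pos":[-0.08,-0.048,0],"rotation":[0,0,0.7]},{"claw":0.03,"delta_pos":[-0.1,-0.06,0],"rotation":[0,0,0.875]},{"claw":0.03,"delta_pos":[-0.12,-0.072,0],"rotation":[0,0,1.05]},{"claw":0.03,"delta_pos":[-0.14,-0.085,0],"rotation":[0,0,1.225]},{"claw":0.03,"delta_pos":[-0.155,-0.097,0.01],"rotation":[0,0,1.4]},{"claw":0.03,"delta_pos":[-0.169,-0.1062,0.0286],"rotation":[0,0,1.562]},{"claw":0.03,"delta_pos":[-0.169,-0.1062,0.0286],"rotation":[0,0,1.562]}]'
python3 -m pendant '[{"claw":0.03,"delta_pos":[0,0,0],"rotation":[0,0,0]},{"claw":0.03,"delta_pos":[0,0,0],"rotation":[0,0,0]}]'
python3 -c "
from h import *
plan((587.5,-60.4,5.2,46.3)); snap('wrist','w25')"
```

```text
clock: 47.9
eef_pos: [586.5, -60.9, 87.9]
eef_rot: [-3.138, 0.003, 0.808]
wrist_force: [-0.5, 0.9, 0.5]
finger_gap: 30.3
clock: 48.15
eef_pos: [586.5, -60.2, 88.3]
eef_rot: [-3.138, 0.002, 0.811]
wrist_force: [0.2, 0.3, -0.6]
finger_gap: 30.2
t 48.15 at [586.5 -60.2  88.3] rpy [-1.7982e+02  1.4000e-01  4.6450e+01] F [ 0.2  0.3 -0.6] gap 30.2
(587.5, -60.4, 5.2, 46.3) -> [0.0008, 0.0011, 0.083] [-0.0032, 0.0025, 0.0026]
```

View pics/w25.png

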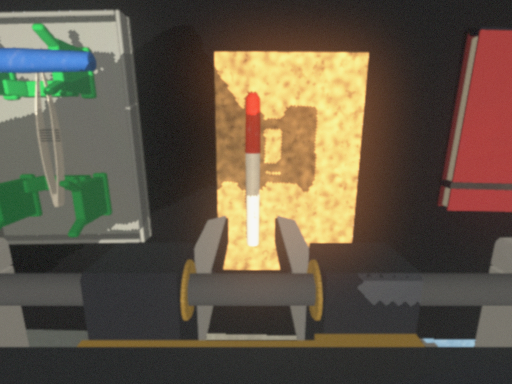

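```bash
python3 -m pendant '[{"claw":0.03,"delta_pos":[0.0008,0.001,0.04],"rotation":[-0.003,0.0025,0.0026]},{"claw":0.03,"delta_pos":[0.0008,0.001,0.07],"rotation":[-0.003,0.0025,0.0026]},{"claw":0.03,"delta_pos":[0.0008,0.001,0.08],"rotation":[-0.003,0.0025,0.0026]},{"claw":0.03,"delta_pos":[0.0008,0.001,0.0825],"rotation":[-0.003,0.0025,0.0026]},{"claw":0.024,"delta_pos":[0.0008,0.001,0.0825],"rotation":[-0.003,0.0025,0.0026]},{"claw":0.018,"delta_pos":[0.0008,0.001,0.0825],"rotation":[-0.003,0.0025,0.0026]}]' 10
python3 -c "
from h import *
plan((587.5,-60.4,5.2,46.3))"
```

```text
clock: 48.95
eef_pos: [588.1, -60.4, 6.9]
eef_rot: [3.14, -0.001, 0.808]
wrist_force: [0.5, 0.7, -0.0]
finger_gap: 18.7
t 48.95 at [588.1 -60.4   6.9] rpy [ 1.7992e+02 -6.0000e-02  4.6280e+01] F [ 0.5  0.7 -0. ] gap 18.7
(587.5, -60.4, 5.2, 46.3) -> [-0.0004, -0.0005, 0.0017] [0.0014, -0.0011, -0.0003]
```

```bash
python3 -m pendant '[{"claw":0.018,"delta_pos":[-0.0004,-0.0005,0.0017],"rotation":[0.001,-0.001,0]},{"claw":0.018,"delta_pos":[-0.0004,-0.0005,0.0017],"rotation":[0.001,-0.001,0]},{"claw":0.014,"delta_pos":[-0.0004,-0.0005,0.0017],"rotation":[0.001,-0.001,0]},{"claw":0.012,"delta_pos":[-0.0004,-0.0005,0.0017],"rotation":[0.001,-0.001,0]},{"claw":0.007,"delta_pos":[-0.0004,-0.0005,0.0017],"rotation":[0.001,-0.001,0]},{"claw":0.007,"delta_pos":[-0.0004,-0.0005,0.0017],"rotation":[0.001,-0.001,0]},{"claw":0.007,"delta_pos":[-0.0004,-0.0005,0.0017],"rotation":[0.001,-0.001,0]}]' 10
python3 -m pendant '[{"claw":0.007,"delta_pos":[0,0,-0.01],"rotation":[0,0,0]},{"claw":0.007,"delta_pos":[0,0,-0.04],"rotation":[0,0,0]},{"claw":0.007,"delta_pos":[0,0,-0.08],"rotation":[0,0,0]},{"claw":0.007,"delta_pos":[0,0,-0.115],"rotation":[0,0,0]},{"claw":0.007,"delta_pos":[0,0,-0.115],"rotation":[0,0,0]},{"claw":0.007,"delta_pos":[0,0,-0.115],"rotation":[0,0,0]}]'
python3 -c "
from h import *
plan((462.0,62.0,115,136.66)); im=snap('wrist','w26')"
```

```text
clock: 49.82
eef_pos: [587.5, -60.4, 5.2]
eef_rot: [3.141, -0.0, 0.808]
wrist_force: [-0.8, -0.7, 1.1]
finger_gap: 13.0
clock: 50.58
eef_pos: [587.1, -60.3, 119.9]
eef_rot: [-3.142, 0.0, 0.808]
wrist_force: [0.5, -1.0, -0.4]
finger_gap: 12.8
t 50.58 at [587.1 -60.3 119.9] rpy [-1.800e+02  1.000e-02  4.628e+01] F [ 0.5 -1.  -0.4] gap 12.8
(462.0, 62.0, 115, 136.66) -> [0.0019, -0.175, 0.0049] [-0.0002, 0.0001, -1.5775]
```

View pics/w26.png

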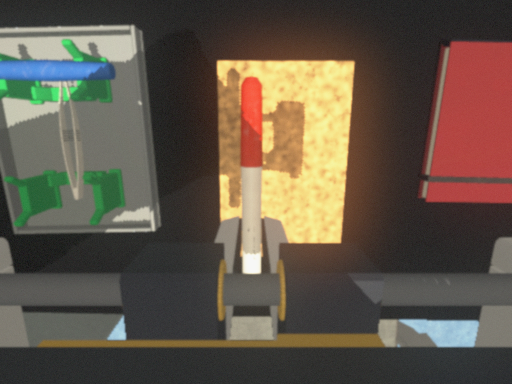

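```bash
python3 -m pendant '[{"claw":0.007,"delta_pos":[0,-0.019,0],"rotation":[0,0,-0.175]},{"claw":0.007,"delta_pos":[0,-0.038,0],"rotation":[0,0,-0.35]},{"claw":0.007,"delta_pos":[0,-0.057,0],"rotation":[0,0,-0.525]},{"claw":0.007,"delta_pos":[0,-0.076,0],"rotation":[0,0,-0.7]},{"claw":0.007,"delta_pos":[0,-0.095,0],"rotation":[0,0,-0.875]},{"claw":0.007,"delta_pos":[0,-0.115,0],"rotation":[0,0,-1.05]},{"claw":0.007,"delta_pos":[0,-0.135,0],"rotation":[0,0,-1.225]},{"claw":0.007,"delta_pos":[0.001,-0.155,0],"rotation":[0,0,-1.4]},{"claw":0.007,"delta_pos":[0.0019,-0.175,0.004],"rotation":[0,0,-1.5775]},{"claw":0.007,"delta_pos":[0.0019,-0.175,0.004],"rotation":[0,0,-1.5775]}]'
python3 -m pendant '[{"claw":0.007,"delta_pos":[0,0,0],"rotation":[0,0,0]},{"claw":0.007,"delta_pos":[0,0,0],"rotation":[0,0,0]}]'
python3 -c "
from h import *
plan((462,62,65,136.66))"
```

```text
clock: 51.88
eef_pos: [460.9, 62.5, 114.7]
eef_rot: [-3.139, -0.002, 2.386]
wrist_force: [0.6, 0.5, -0.3]
finger_gap: 12.6
clock: 52.12
eef_pos: [461.1, 62.1, 114.5]
eef_rot: [-3.139, -0.002, 2.383]
wrist_force: [-0.3, 0.2, -0.9]
finger_gap: 12.8
t 52.12 at [461.1  62.1 114.5] rpy [-1.7986e+02 -1.3000e-01  1.3655e+02] F [-0.3  0.2 -0.9] gap 12.8
(462, 62, 65, 136.66) -> [-0.0008, 0.0006, 0.0495] [-0.0024, -0.0023, -0.0019]
```

```bash
python3 -m pendant '[{"claw":0.007,"delta_pos":[-0.0008,0.0006,0.025],"rotation":[-0.002,-0.002,-0.002]},{"claw":0.007,"delta_pos":[-0.0008,0.0006,0.045],"rotation":[-0.002,-0.002,-0.002]},{"claw":0.007,"delta_pos":[-0.0008,0.0006,0.054],"rotation":[-0.002,-0.002,-0.002]},{"claw":0.007,"delta_pos":[-0.0008,0.0006,0.054],"rotation":[-0.002,-0.002,-0.002]},{"claw":0.007,"delta_pos":[-0.0008,0.0006,0.054],"rotation":[-0.002,-0.002,-0.002]}]'
python3 -c "
from h import *
plan((462,62,49,136.66))"
```

```text
clock: 52.75
eef_pos: [462.4, 61.9, 61.2]
eef_rot: [3.141, 0.0, 2.385]
wrist_force: [0.2, -0.9, -0.4]
finger_gap: 12.6
t 52.75 at [462.4  61.9  61.2] rpy [1.7998e+02 2.0000e-02 1.3664e+02] F [ 0.2 -0.9 -0.4] gap 12.6
(462, 62, 49, 136.66) -> [0.0003, -0.0002, 0.0122] [0.0004, 0.0003, -0.0003]
```

```bash
python3 -m pendant '[{"claw":0.007,"delta_pos":[0.0003,-0.0002,0.008],"rotation":[0,0,0]},{"claw":0.007,"delta_pos":[0.0003,-0.0002,0.0122],"rotation":[0,0,0]},{"claw":0.007,"delta_pos":[0.0003,-0.0002,0.0122],"rotation":[0,0,0]},{"claw":0.007,"delta_pos":[0.0003,-0.0002,0.0122],"rotation":[0,0,0]}]'
python3 -m pendant '[{"claw":0.007,"delta_pos":[0,0,0.0008],"rotation":[0,0,0]},{"claw":0.007,"delta_pos":[0,0,0.0008],"rotation":[0,0,0]}]'
python3 -m pendant '[{"claw":0.007,"delta_pos":[0,0,0.0005],"rotation":[0,0,0]},{"claw":0.007,"delta_pos":[0,0,0.0005],"rotation":[0,0,0]}]'
```

```text
clock: 53.25
eef_pos: [462.1, 62.0, 49.0]
eef_rot: [3.141, 0.0, 2.385]
wrist_force: [0.4, -0.7, -0.2]
finger_gap: 13.0
clock: 53.5
eef_pos: [462.1, 62.0, 48.3]
eef_rot: [3.141, 0.0, 2.385]
wrist_force: [-0.3, 0.5, 0.2]
finger_gap: 12.7
clock: 53.75
eef_pos: [462.2, 62.0, 48.1]
eef_rot: [3.141, 0.001, 2.385]
wrist_force: [-3.1, -1.0, 5.3]
finger_gap: 12.9
```

Contact. Release and retreat.

```bash
python3 -m pendant '[{"claw":0.0145,"delta_pos":[0,0,0],"rotation":[0,0,0]},{"claw":0.017,"delta_pos":[0,0,0],"rotation":[0,0,0]},{"claw":0.022,"delta_pos":[0,0,0],"rotation":[0,0,0]},{"claw":0.028,"delta_pos":[0,0,0],"rotation":[0,0,0]},{"claw":0.028,"delta_pos":[0,0,0],"rotation":[0,0,0]},{"claw":0.028,"delta_pos":[0,0,-0.02],"rotation":[0,0,0]},{"claw":0.028,"delta_pos":[0,0,-0.06],"rotation":[0,0,0]},{"claw":0.028,"delta_pos":[0,0,-0.12],"rotation":[0,0,0]},{"claw":0.028,"delta_pos":[0,0,-0.13],"rotation":[0,0,0]},{"claw":0.028,"delta_pos":[0,0,-0.13],"rotation":[0,0,0]}]'
python3 -c "
from h import *
plan((549.4,43.3,179.4,133.86))"
```

```text
clock: 55.0
eef_pos: [462.1, 62.0, 178.0]
eef_rot: [3.141, 0.001, 2.385]
wrist_force: [0.2, -0.7, -0.7]
finger_gap: 28.0
t 55.0 at [462.1  62.  178. ] rpy [1.7995e+02 5.0000e-02 1.3665e+02] F [ 0.2 -0.7 -0.7] gap 28.0
(549.4, 43.3, 179.4, 133.86) -> [-0.0764, 0.0463, -0.0013] [0.0009, 0.0009, 0.0486]
```

Go to the same viewpoint as the first picture (w1) to compare.

```bash
python3 -m pendant '[{"claw":0.03,"delta_pos":[-0.0764,0.0463,-0.0013],"rotation":[0.001,0.001,0.0486]},{"claw":0.03,"delta_pos":[-0.0764,0.0463,-0.0013],"rotation":[0.001,0.001,0.0486]},{"claw":0.03,"delta_pos":[-0.0764,0.0463,-0.0013],"rotation":[0.001,0.001,0.0486]},{"claw":0.03,"delta_pos":[-0.0764,0.0463,-0.0013],"rotation":[0.001,0.001,0.0486]},{"claw":0.03,"delta_pos":[-0.0764,0.0463,-0.0013],"rotation":[0.001,0.001,0.0486]}]'
python3 - <<'E'
from h import *
plan((549.4,43.3,179.4,133.86)); im=snap('wrist','w30'); snap('top','t30'); snap('side','s30')
cv2.imwrite('pics/w30c.png',cv2.resize(im[0:300],None,fx=1.56,fy=1.56,interpolation=cv2.INTER_CUBIC))
m=manip.camera_model("wrist")
def axis(f,lo,hi,z,roi):
    im=cv2.imread(f"pics/{f}.png"); T=np.load(f"pics/{f}.npy"); hsv=cv2.cvtColor(im,cv2.COLOR_BGR2HSV)
    k=cv2.inRange(hsv,lo,hi); mk=np.zeros_like(k); x0,x1,y0,y1=roi; mk[y0:y1,x0:x1]=1; k=k*mk
    n,l,st,_=cv2.connectedComponentsWithStats(k); i=1+np.argmax(st[1:,4]); v,u=np.nonzero(l==i)
    P=onz(m,np.c_[u,v],z,T)[:,:2]; c=P.mean(0); w,V=np.linalg.eigh(np.cov((P-c).T)); d=V[:,1]; d=d*np.sign(d[0]); t=(P-c)@d
    print(f,"ctr",c.round(1),"dir",np.degrees(np.arctan2(d[1],d[0])).round(2),"ends",(c+d*t.min()).round(1),(c+d*t.max()).round(1))
for f in ("w1","w30"):
    axis(f,(100,90,50),(125,255,255),54,(280,340,50,200)); axis(f,(0,120,80),(10,255,255),52,(175,215,5,85))
E
```

```text
clock: 55.62
eef_pos: [548.7, 43.5, 179.1]
eef_rot: [-3.141, -0.0, 2.337]
wrist_force: [0.5, -0.5, 0.9]
finger_gap: 30.1
t 55.62 at [548.7  43.5 179.1] rpy [-1.7997e+02 -3.0000e-02  1.3389e+02] F [ 0.5 -0.5  0.9] gap 30.1
(549.4, 43.3, 179.4, 133.86) -> [-0.0006, 0.0004, -0.0003] [-0.0004, -0.0005, 0.0005]
w1 ctr [539.3 135.2] dir -43.96 ends [498.2 174.8] [583.2  92.8]
w1 ctr [411.6 109.4] dir -43.01 ends [393.7 126.1] [430.3  92. ]
w30 ctr [540.4 135.3] dir -44.18 ends [499.1 175.4] [583.9  93. ]
w30 ctr [411.8 110. ] dir -43.46 ends [394.4 126.5] [430.7  92.1]
```

View pics/w30c.png

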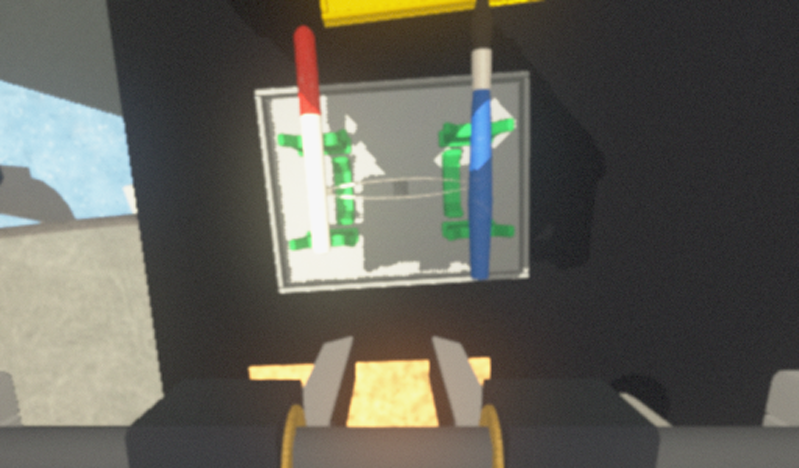

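View pics/s30.png

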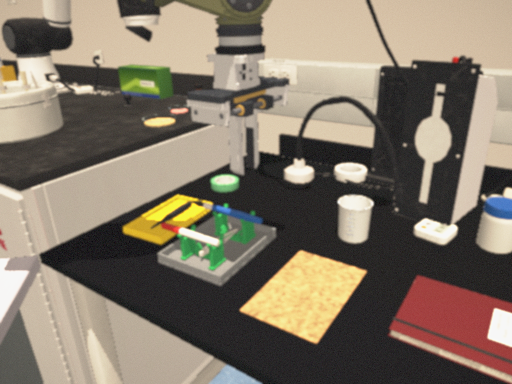

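View pics/t30.png

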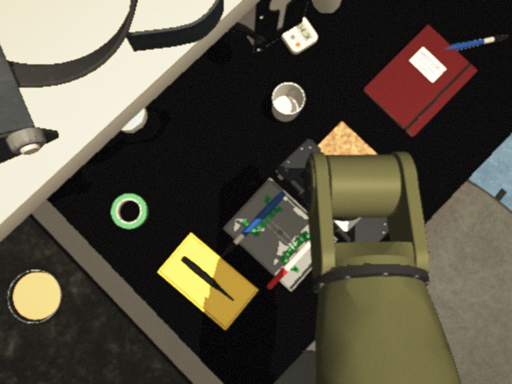

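```bash
python3 -c "
from h import *
print(manip.sign_off())"
```

```text
the job is handed in; nothing more can be done
None
```

The job is done and handed in at about 56 s of the 133 s allowed, in the order asked. The sign-off gave no verdict.

**What I did**
- I laid the brush and the marker on the cork mat, then put the pen tool flat and centred in the yellow tray.
- I put the forceps in the low cradles. The first check showed them about 3 mm off centre lengthwise, so I gripped them again and moved them 2.3 mm.
- I put the brush and the marker back across the top, the same way round and at the poses where I had gripped them.

**Last checks**
- **Brush and marker:** the final wrist picture, taken from nearly the same viewpoint as the first, puts both within about 1 mm and 0.5° of where they started. Both touched down on their saddles before I let go.
- **Forceps:** after the shift they measured within about 1 mm of the cradle centre. That picture gave a length of 117 mm instead of 120, because the tip is faint, so this figure is good to about 1–2 mm.
- **Tape and beaker:** both sit at the same pixels in the top picture as at the start.
- **Forces:** every reading I took stayed below 8 N.
- **Disagreement:** the top camera placed the instrument tray about 4 mm off the wrist camera's position. The wrist views agreed with each other to about 1 mm, so I worked from those.

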